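# Shut the fittings cabinet

## Robot

A 6-joint arm with a two-finger parallel gripper is mounted at the origin on the work surface. World frame = base frame: x ahead of the robot, y to its left, z up, the work surface at z = 0. Lengths are in m, angles in rad, forces in N, time in s.
With the tool pointing down it reaches from about 0.275 to 0.725 m from the base axis. Payload 5.6 kg.
Tool frame: the origin (TCP) lies on the centre line of the jaws, within the pads' length; the fingertips stand 14 mm ahead of it and the grasp point (between the pads) lies 5 mm behind it; z points along the fingers, y is the direction in which the jaws open and shut (so a half turn about z gives the same grasp; the last joint's range is limited). The gripper opens to 85 mm and grips with 20 to 120 N. Pads are 22 mm wide; open, the fingers measure 114 mm over their backs; the gripper's body (76 mm by 85 mm) begins 54 mm behind the grasp point. The pads swing forward as they close: fully open they stand 13 mm farther back than shut.
Start: joints at [1.51, 0.255, 0.108, 0, -1.424, -0.285], TCP at [0.186, 0.517, 0.22] pointing down, gripper open.
Joint ranges: [-2.95, 2.95], [-1.21, 1.97], [-1.09, 1.5], [-2.87, 1.71], [-2.94, -0.07], [-3.05, 3.05]. Speed limits (rad/s): [2.57, 2.57, 3.14, 3.14, 3.14, 3.14].

## Interface

Orientations are given as a rotation vector (axis times angle).
In Python, from rig import monitor, optics, job gives the robot as it stands.
- The arm moves only by the shell command python3 -m handwheel 'ROWS'. ROWS is JSON, a list that holds one entry, the list of rows, each a list of 7 numbers: the opening, from 0 (shut) to 1 (fully open), then the shift along the world's x, y, z in cm, then the turn, a rotation vector about the world's x, y, z in degrees. A call has exactly 5 rows; each row is the pose to reach, as a shift and turn from the pose commanded when the call began; what a row does not reach only later rows make up. A row lasts 1/12 s, in which the tool goes at most 41.7 mm and 7.16 degrees, less where a joint would pass 70% of its speed; a pose out of reach is approached as far as the arm can. A call with a gripper value outside its range is refused whole. The fingers move at their own pace and stop on an object; the grip force is fixed at half the most. Time passes only in rows, so rows that repeat a pose let the fingers close, or fill a call up. It gives the time, the measured TCP pose, the force and the opening at its end, in the units of the state.
- monitor.get_obs(): the state, without advancing time (a new reading comes with each control period).
- optics.snapshot(name): name is "scene" or "side" or "wrist"; returns the picture (420x560x3 uint8, red, green, blue); there is no depth.
- optics.camera_params(name): a dict with "vertical_fov" (degrees; the focal length in pixels is half the picture's height over the tangent of half this angle, whatever the lens; pixels are square), "cx", "cy" (the principal point, pixels), "world_to_cam" (4x4, takes a point from world to camera coordinates). Camera axes: x right, y down, z forward; pixel columns grow to the right and rows downward; lengths in m; the calibration is good to about 2 mm. A picture is of the moment at which its call begins: read the wrist's pose just before it. camera_params takes no time and is no camera call; for the wrist camera it gives the pose at the moment of the call.
- job.hand_in(): hands the job in, once; it reports no verdict.
The state is a dict: "time": time; "joints": joint angles; "qvel": joint speeds; "joint_torque": joint torques, N m; "tool_pos": TCP position; "eef_rot": TCP orientation; "ft_force": force on the tool from outside, world axes, zero at the start; "moment": the same for the moment, N m; "opening": finger opening in m.
Only numpy, scipy, OpenCV 4.12 (cv2) and the standard library are available. Lean on these libraries where they do the work, as an engineer would, in place of code of your own. Each camera call takes 0.05 s, during which the arm holds its last target.

## Task

The black case is sticking out of the shelf of the grey fittings cabinet. With the door still wide open, push that case fully home against its stop; then swing the door to and press it shut until its sprung latch snaps in and holds by itself. Press gently and by feel: do not slam the door, lean hard on the case or the door (keep under 20 newtons), or disturb anything else on the bench or the cabinet.

Things in the scene. Friction and masses are not known exactly. Their poses are not given: they have to be found in the camera images.
- cabinet: Grey steel cabinet fixed to the bench: shell 170 mm deep, 240 wide, 240 high, walls 5. Origin at bench height under the middle of the shell's open front edge; x points into the cabinet, y to the hinge side, z up. Shelf top 155 mm up; a low divider makes two lanes 112 wide, each ending at a stop rail 124 mm behind the front edge.
- case: Black plastic parts case, plain box 130 mm deep (x), 104 wide (y), 52 high, 0.3 to 0.6 kg; origin under its centre, axes as the cabinet's. On the shelf, in the lane away from the hinge (lane centre at cabinet y = -59), 25 to 45 mm short of home, so it sticks 31 to 51 mm out of the shell. It slides with 1 to 5 N; at the stop the force rises steeply; over 20 N harms it.
- lane_end (a point): where the origin of the case lies when it is fully home: cabinet x = 59, y = -59, z = 155 mm. The front of the case then still stands 6 mm proud of the shell, inside the hollow of the shut door.
- door (a joint): door angle (rad): 0 nominally shut, grows as it opens towards the robot; 0.75 to 1.05 at the start. Swings freely (1 to 3 N) to between 0.18 and 0.07 rad; then latch bevel and a sprung buffer push back, up to about 15 N at the push point, until the latch snaps in and the force drops by 1 to 3 N. About 1 mm deeper the buffer bottoms and the force rises steeply. Sheet metal: over 20 N dents it.
- bolt (a joint): how far the sprung latch bolt is pressed into the door's latch case (m): 0 fully out, about 0.007 on top of the strike. The strike is adjustable together with the buffer: the snap comes anywhere between about 0 and 0.1 rad of door angle, not reported. Let go before the snap, the door springs open a few degrees; latched, it rests there with slight play.
- buffer (a joint): how far the sprung rubber buffer on the cabinet (beside the strike) is pressed in by the door (m): 0 free, about 0.009 when the door rests on its latch, 0.0102 bottomed out.
- push_point (a point): point on the door's plain outer face 205 mm from the hinge axis, 200 mm above the bench, near the free edge; x points square into the face (towards the cabinet when shut), y towards the hinge. A bar pull stands 25 mm off the face below it, from 40 to 130 mm high.
- door_hinge (a point): point on the upright hinge axis (cabinet x = 0, y = 118), 200 mm above the bench; turns with the door. The door is a steel pan 236 mm wide, from 7 to 237 mm high, 30 deep: at angle 0 its outer face lies 30 mm in front of the shell's front edge.
- tape: roll of tape, ring 96 mm across and 24 mm high, lying on the rear of the cabinet's roof; origin under its centre
- other_case: second black case, 130 mm deep, 100 wide, 40 high, already home in the hinge-side lane of the shelf; origin under its centre
- spray_can: standing can, 60 mm across, 170 high; origin under its centre
- glue: white bottle, 54 mm across, 130 high; origin under its centre
- screwdriver: screwdriver lying on the table; origin at its underside
- profile: aluminium channel offcut, 220 x 35 x 28 mm, lying on the table; origin under its centre
- hinge_box: cardboard box 110 x 80 x 50 mm; origin under its centre
- mug: white mug, 76 mm across, 90 high; origin under its centre
There are look-alikes about, which are no part of the job. Leave any purple or turquoise look-alike of the case alone.

How it is judged:
On the way, in this order (a step that is already met when the one before it is completed fails the run):
1. the case is fully home on its shelf while the door is still open (more than 0.3 rad) (x of case in the frame of cabinet between 0.0565 and 0.063 m and z of case in the frame of cabinet between 0.15 and 0.16 m and value of joint door above 0.3 rad), for 0.1 s.
2. the door is shut and the latch bolt has sprung out behind the strike, which holds the buffer pressed in (value of joint door below 0.13 rad and value of joint buffer above 0.007 m and value of joint bolt below 0.002 m), for 0.2 s.
At the end, for the whole second after the job is handed in: The door stays shut by its latch with nothing touching it (door below 0.13 rad and still, bolt out to within 2 mm, buffer held in by more than 7 mm), and the case stands on the shelf within 2.5 mm of fully home (cabinet x = 59 mm) (all of step 2 and x of case in the frame of cabinet between 0.0565 and 0.063 m and z of case in the frame of cabinet between 0.15 and 0.16 m and velocity of joint door between -0.05 and 0.05 rad/s).
It fails at once if the robot presses on the door with more than 25 N (contact force between any of the arm, the fingers and door above 25 N).
It fails at once if the robot presses on the case with more than 25 N (contact force between any of the arm, the fingers and case above 25 N).
It fails at once if the door is slammed (swings shut faster than 2 rad/s) (velocity of joint door below -2 rad/s).
It fails at once if a bystander is moved by more than 20 mm (distance of any of tape, other_case, spray_can, glue, screwdriver, profile, hinge_box, mug from where it was at the start of the episode above 0.02 m).
It also fails if it takes over 72 s, if anything falls off the work surface, if the arm or the gripper's body presses on something with over 40 N, if the wrist force passes 120 N, or if a joint passes its speed limit or range.

## Working session

There is one attempt and no reset: what is moved stays moved. The work goes in short steps, Python scripts to look and compute and a shell command to move; the robot and the scene stay as the last step left them, time stands still between calls to the robot, and variables do not carry over. Pictures are saved under pics/ and viewed, and the job is handed in when it is done.

```bash
ls; mkdir -p pics; python3 - <<'E'
from rig import monitor, optics
import cv2
print(monitor.get_obs())
for n in ["scene","side","wrist"]:
    p=optics.camera_params(n); print(n,p)
    im=optics.snapshot(n); cv2.imwrite(f"pics/{n}0.png",im[:,:,::-1])
E
```

```text
pics
{'time': 0.0, 'joints': array([ 1.50959008e+00,  2.55718426e-01,  1.07028537e-01, -4.70904200e-04,
       -1.42390114e+00, -2.84601431e-01]), 'qvel': array([ 0.00031707,  0.00067418,  0.00123215, -0.00042624, -0.00047289,
       -0.00015876]), 'joint_torque': array([-2.11724432e-04, -3.86634493e+01,  2.37942106e+01,  5.36516994e+00,
       -6.07888360e-03,  8.47201477e-06]), 'tool_pos': array([0.18619733, 0.51698118, 0.21892097]), 'eef_rot': array([ 3.09292259e+00, -5.40282397e-01, -4.12597320e-04]), 'ft_force': array([0.18501818, 0.33611538, 0.87301187]), 'moment': array([0.01326417, 0.0032047 , 0.03926076]), 'opening': 0.08533444525488353}
scene {'vertical_fov': 56.68804093303295, 'cx': 280.03650309504144, 'cy': 207.35653492756154, 'world_to_cam': array([[-0.60080164,  0.79938528, -0.00453428,  0.27334278],
       [ 0.6834072 ,  0.51067572, -0.52169427, -0.25342848],
       [-0.41471917, -0.31653353, -0.85312047,  1.4702302 ],
       [ 0.        ,  0.        ,  0.        ,  1.        ]])}
side {'vertical_fov': 54.49860199813412, 'cx': 278.5292438109747, 'cy': 217.57825635769686, 'world_to_cam': array([[ 0.60571081, -0.79567574,  0.00381132, -0.25465406],
       [-0.50078593, -0.38493851, -0.77526498,  0.36773943],
       [ 0.61832667,  0.46767773, -0.63162463,  1.08456691],
       [ 0.        ,  0.        ,  0.        ,  1.        ]])}
wrist {'vertical_fov': 69.1918193493486, 'cx': 276.36288776681266, 'cy': 209.84549632953664, 'world_to_cam': array([[-0.33789213, -0.94118334,  0.00168373,  0.5482392 ],
       [-0.89448156,  0.32168133,  0.31052193, -0.03852652],
       [-0.29279969,  0.10341685, -0.95056473,  0.38070669],
       [ 0.        ,  0.        ,  0.        ,  1.        ]])}
```

View pics/scene0.png

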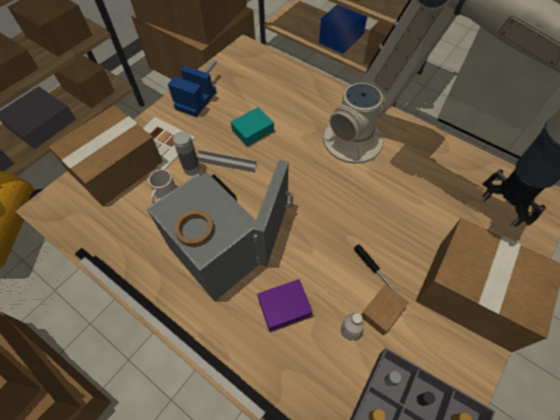

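View pics/side0.png

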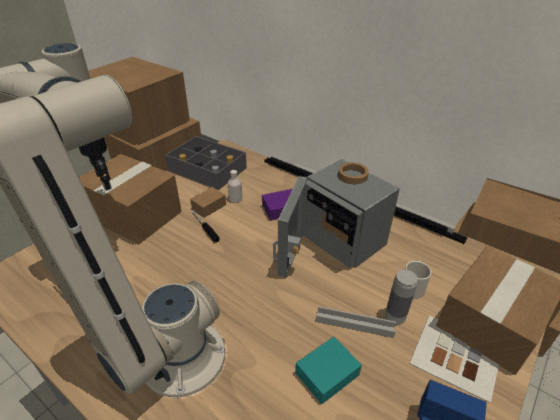

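View pics/wrist0.png

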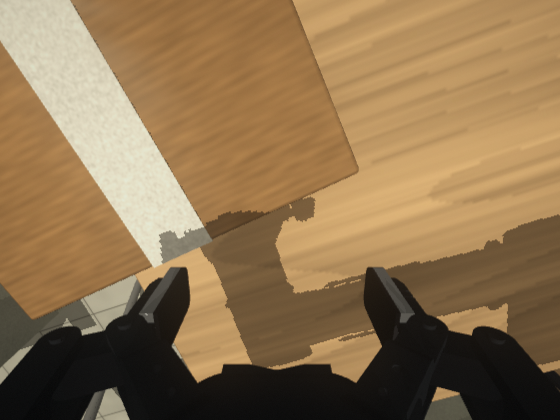

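The scene view shows the cabinet with roof corners near (150,210), (205,175), (262,233), (217,297), and the door reaching to (285,165). The side view shows the open front around (330,225). I'll enlarge both to pick corners.

```bash
python3 - <<'E'
import cv2
a=cv2.imread("pics/scene0.png")[145:305,140:310]; cv2.imwrite("pics/sc_z.png",cv2.resize(a,None,fx=3.6,fy=3.6,interpolation=cv2.INTER_CUBIC))
a=cv2.imread("pics/side0.png")[155:285,260:410]; cv2.imwrite("pics/si_z.png",cv2.resize(a,None,fx=4.5,fy=4.5,interpolation=cv2.INTER_CUBIC))
E
```

```text
(no output)
```

View pics/sc_z.png

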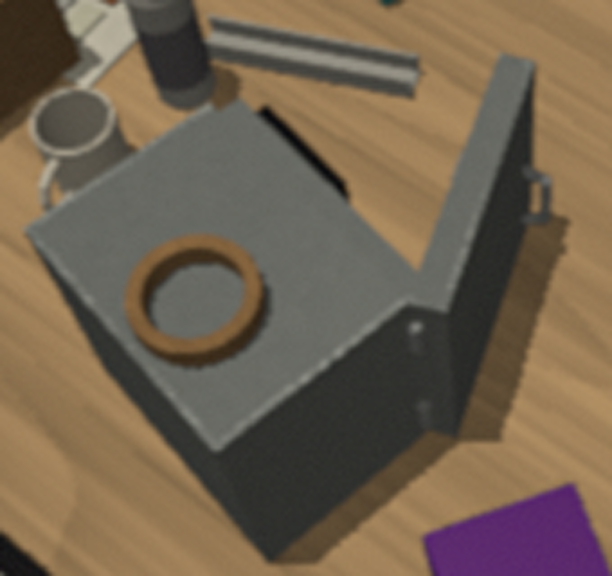

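View pics/si_z.png

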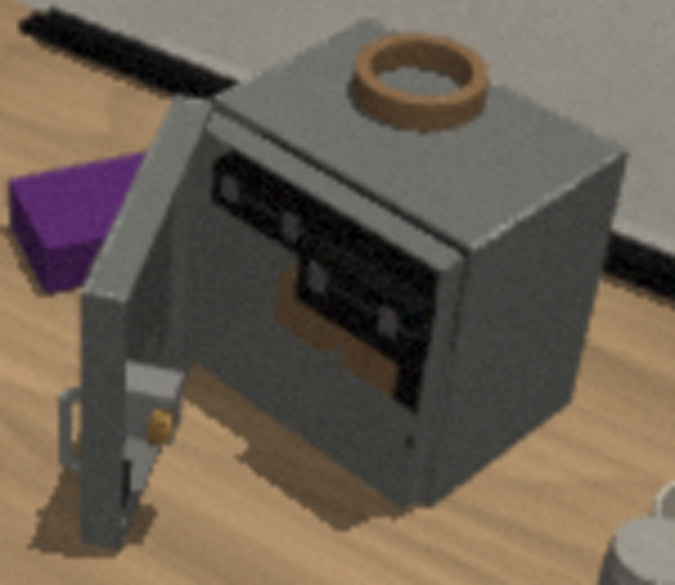

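```bash
cat > h.py <<'E'
import numpy as np
from rig import optics
H=420
def proj(p,P):
    P=np.atleast_2d(P); M=p["world_to_cam"]; c=P@M[:3,:3].T+M[:3,3]
    f=H/2/np.tan(np.radians(p["vertical_fov"])/2)
    return np.c_[p["cx"]+f*c[:,0]/c[:,2],p["cy"]+f*c[:,1]/c[:,2]]
def cab2w(q,P):
    P=np.atleast_2d(P);c,s=np.cos(q[2]),np.sin(q[2])
    return np.c_[q[0]+c*P[:,0]-s*P[:,1], q[1]+s*P[:,0]+c*P[:,1], P[:,2]]
def door(th,u,d,z):  # u from hinge to free edge, d outwards depth
    # th=0: point (-d,118-u). opening: free edge towards -x
    c,s=np.cos(th),np.sin(th)
    return [-d*c-u*s, .118-u*c+d*s, z]
E
cat > fit.py <<'E'
import numpy as np
from h import *
from scipy.optimize import least_squares
sc=optics.camera_params("scene"); si=optics.camera_params("side")
def S(u,v): return (u/3.6+140-.36,v/3.6+145-.36)
def D(u,v): return (u/4.5+260-.39,v/4.5+155-.39)
obs=[(sc,'c',(.17,-.12,.24),S(28,230)),(sc,'c',(0,-.12,.24),S(240,100)),(sc,'c',(0,.12,.24),S(410,302)),(sc,'c',(.17,.12,.24),S(217,450)),(sc,'c',(.17,.12,0),S(272,562)),
(si,'c',(0,-.12,.24),D(470,250)),(si,'c',(.17,-.12,.24),D(627,153)),(si,'c',(0,-.12,0),D(430,507)),(si,'c',(.17,-.12,0),D(572,403)),(si,'c',(0,.12,.24),D(210,112)),
(sc,'d',(.236,.03,.237),S(535,65)),(sc,'d',(.236,0,.237),S(502,57)),(si,'d',(.236,.03,.237),D(83,293)),(si,'d',(.236,0,.237),D(126,300)),(si,'d',(.236,.03,.007),D(82,545)),
(sc,'k',(0,-.111,.207),S(265,107)),(sc,'k',(0,-.007,.207),S(345,186))]
def pred(q):
    r=[]
    for p,k,g,_ in obs:
        P=g if k=='c' else door(q[3],*g) if k=='d' else (q[4],g[1],g[2])
        r.append(proj(p,cab2w(q,P))[0])
    return np.array(r)
O=np.array([o[3] for o in obs])
f=lambda q:(pred(q)-O).ravel()
best=min((least_squares(f,[.5,-.1,y0,.9,-.04],loss='soft_l1') for y0 in np.arange(-3,3,.7)),key=lambda r:r.cost)
q=best.x; print("x y yaw door casefront",q,best.cost, np.degrees(q[2]))
for o,e in zip(obs,f(q).reshape(-1,2)): print(o[1],o[2],e.round(1))
np.save("q.npy",q)
c,s=np.cos(q[2]),np.sin(q[2]); print("cab x axis",c,s)
print("case front centre",cab2w(q,(q[4],-.059,.181)))
for th in (q[3],0.5,0.1,0.0): print(th,"push pt",cab2w(q,door(th,.205,.03,.2)), "normal into", np.cos(q[2]-th),np.sin(q[2]-th), np.cos(q[2]+th),np.sin(q[2]+th))
E
python3 fit.py
```

```text
x y yaw door casefront [ 0.58587762 -0.08547916 -0.1941129   1.00583242 -0.03724156] 14.009924265157956 -11.121849774689924
c (0.17, -0.12, 0.24) [-0.5 -1.4]
c (0, -0.12, 0.24) [-7.3  0.2]
c (0, 0.12, 0.24) [ 0.2 -0.2]
c (0.17, 0.12, 0.24) [-0.   0.1]
c (0.17, 0.12, 0) [-0.6  0.3]
c (0, -0.12, 0.24) [ 0.  -0.1]
c (0.17, -0.12, 0.24) [-0.1 -0.7]
c (0, -0.12, 0) [-1.1  0.3]
c (0.17, -0.12, 0) [-0.9  0.1]
c (0, 0.12, 0.24) [-0.2 -3.7]
d (0.236, 0.03, 0.237) [-0.1 -1.5]
d (0.236, 0, 0.237) [-0.9 -1.5]
d (0.236, 0.03, 0.237) [-0.7 -0.3]
d (0.236, 0, 0.237) [0.  0.1]
d (0.236, 0.03, 0.007) [-0.6 -0.6]
k (0, -0.111, 0.207) [ 0. -0.]
k (0, -0.007, 0.207) [0.1 0.2]
cab x axis 0.9812191742902485 -0.1928961689748213
case front centre [[ 0.53795461 -0.13618733  0.181     ]]
1.00583242218425 push pt [[ 0.40670316 -0.01602851  0.2       ]] normal into 0.3624087181445944 -0.9320192707303814 0.6882519845343322 0.7254717126012242
0.5 push pt [[ 0.45444144 -0.10807159  0.2       ]] normal into 0.7686214870441515 -0.6397038452706356 0.9535801864550335 0.3011392169751118
0.1 push pt [[ 0.52049993 -0.1571958   0.2       ]] normal into 0.9570596818626221 -0.2898909542448962 0.9955746490763028 -0.09397402894734601
0.0 push pt [[ 0.53965908 -0.16505834  0.2       ]] normal into 0.9812191742902485 -0.1928961689748213 0.9812191742902485 -0.1928961689748213
```

Cabinet pose is fitted to within about 1 px: (0.586, -0.085), yaw -11.1°, door about 1.01 rad, case front at cabinet x = -37 mm. All of this is within the stated ranges. The two outlying clicks were poor picks. Next: shut the fingers, lift, and swing over with the tool down, then tilt it 45° forward.

```bash
python3 -m handwheel '[[[0,0,0,4,0,0,0],[0,0,0,8,0,0,0],[0,0,0,12,0,0,0],[0,0,0,16,0,0,0],[0,0,0,18,0,0,0]]]'
python3 -m handwheel '[[[0,2.5,-2,0,0,0,-3.2],[0,5,-4,0,0,0,-6.5],[0,7.6,-6.1,0,0,0,-9.8],[0,10.2,-8.2,0,0,0,-13],[0,12.7,-10.2,0,0,0,-16.3]]]'
python3 -m handwheel '[[[0,1.8,-2.4,0,0,0,-3.2],[0,3.6,-4.8,0,0,0,-6.5],[0,5.5,-7.3,0,0,0,-9.8],[0,7.4,-9.7,0,0,0,-13],[0,9.2,-12.1,0,0,0,-16.3]]]'
python3 -m handwheel '[[[0,1,-2.8,0,0,0,-3.2],[0,2,-5.5,0,0,0,-6.5],[0,3,-8.3,0,0,0,-9.8],[0,4,-11,0,0,0,-13],[0,4.9,-13.8,0,0,0,-16.3]]]'
python3 -m handwheel '[[[0,0.3,-2.8,0,0,0,-3.2],[0,0.6,-5.6,0,0,0,-6.5],[0,1,-8.4,0,0,0,-9.8],[0,1.3,-11.2,0,0,0,-13],[0,1.6,-14,0,0,0,-16.3]]]'
```

```text
time: 0.57
tool_pos: [0.1871, 0.5174, 0.4048]
eef_rot: [-3.088, 0.54, -0.002]
ft_force: [-0.4, -0.1, 1.7]
opening: 0.0255
time: 0.98
tool_pos: [0.3143, 0.4142, 0.3996]
eef_rot: [2.985, -0.977, -0.0]
ft_force: [1.2, 1.1, 0.3]
opening: 0.0001
time: 1.4
tool_pos: [0.406, 0.2931, 0.3996]
eef_rot: [2.816, -1.391, -0.0]
ft_force: [0.4, -0.8, 0.4]
opening: -0.0001
time: 1.82
tool_pos: [0.4546, 0.1551, 0.3995]
eef_rot: [2.591, -1.776, -0.001]
ft_force: [0.2, 0.3, 0.2]
opening: 0.0004
time: 2.23
tool_pos: [0.4702, 0.0151, 0.3996]
eef_rot: [2.313, -2.126, -0.001]
ft_force: [1.1, -0.1, 0.2]
opening: 0.0003
```

Tracking is clean. Last part of the swing, then tilt 45° (the tilt takes 7+ rows).

```bash
python3 -m handwheel '[[[0,-0.4,-2.7,0,0,0,-3.2],[0,-0.9,-5.4,0,0,0,-6.5],[0,-1.4,-8.2,0,0,0,-9.8],[0,-1.8,-10.9,0,0,0,-13],[0,-2.3,-13.6,0,0,0,-16.3]]]'
python3 -m handwheel '[[[0,0,0,0,-0.9,-4.4,0],[0,0,0,0,-1.8,-8.8,0],[0,0,0,0,-2.6,-13.2,0],[0,0,0,0,-3.5,-17.7,0],[0,0,0,0,-4.4,-22.1,0]]]'
python3 -m handwheel '[[[0,0,0,0,-0.9,-4.4,0],[0,0,0,0,-1.8,-8.8,0],[0,0,0,0,-2.6,-13.2,0],[0,0,0,0,-3.5,-17.7,0],[0,0,0,0,-4.3,-22.1,0]]]'
python3 - <<'E'
from rig import monitor, optics
import cv2,numpy as np
from scipy.spatial.transform import Rotation as R
from h import *
o=monitor.get_obs(); M=R.from_rotvec(o["eef_rot"]).as_matrix(); print(o["joints"].round(3),o["ft_force"]);print(M.round(3))
q=np.load("q.npy"); t=o["tool_pos"]
print("tip",t+.014*M[:,2],"goal TCP pre", cab2w(q,(-.09,-.062,.193)))
for n in ["scene","side","wrist"]:
    im=optics.snapshot(n); cv2.imwrite(f"pics/{n}1.png",im[:,:,::-1])
a=[cv2.imread(f"pics/{n}1.png") for n in ("scene","wrist")]
cv2.imwrite("pics/c1.png",cv2.resize(np.hstack(a),(800,300)))
E
```

```text
time: 2.65
tool_pos: [0.4469, -0.1208, 0.3996]
eef_rot: [1.988, -2.432, -0.001]
ft_force: [1.2, -1.0, -0.5]
opening: 0.0
time: 3.07
tool_pos: [0.4474, -0.1198, 0.4001]
eef_rot: [-1.81, 2.209, -0.444]
ft_force: [0.3, -0.4, 0.5]
opening: -0.0
time: 3.48
tool_pos: [0.4471, -0.1191, 0.4001]
eef_rot: [-1.597, 1.947, -0.809]
ft_force: [0.5, -0.5, 0.5]
opening: 0.0
[ 0.389 -0.516 -0.553  0.52  -0.902 -0.779] [ 0.4892757  -0.54452719  0.53158094]
[[-0.194 -0.689  0.698]
 [-0.981  0.139 -0.136]
 [-0.004 -0.711 -0.703]]
tip [ 0.45686548 -0.12098174  0.39027036] goal TCP pre [[ 0.48560833 -0.12895409  0.193     ]]
```

View pics/c1.png

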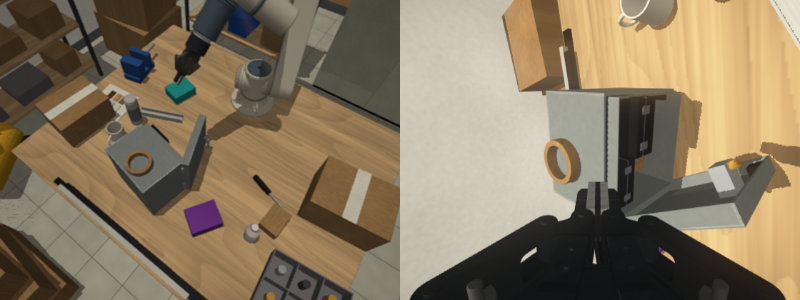

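View pics/side1.png

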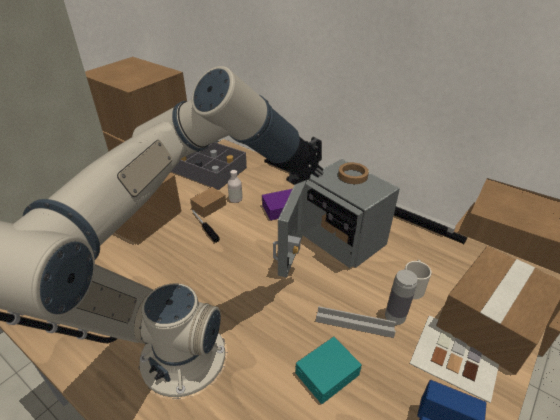

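The tool is tilted 45° above and in front of the case, fingers shut, and the door and bystanders are untouched (side view: gripper near (310,160), clear of the cabinet). I'll descend in two parts, checking arm clearance to the door.

```bash
python3 -m handwheel '[[[0,0,0,-2,0,0,0],[0,0,-0.1,-4,0,0,0],[0,0,-0.1,-6,0,0,0],[0,0,-0.2,-8,0,0,0],[0,0,-0.2,-10,0,0,0]]]'
python3 - <<'E'
from rig import monitor, optics
import cv2,numpy as np
for n in ["scene","side","wrist"]:
    im=optics.snapshot(n); cv2.imwrite(f"pics/{n}2.png",im[:,:,::-1])
a=[cv2.imread(f"pics/{n}2.png") for n in ("scene","side")]
a=[cv2.resize(a[0][40:310,110:350],(400,450)),cv2.resize(a[1][20:310,160:420],(400,450))]
cv2.imwrite("pics/c2.png",np.hstack(a))
E
```

```text
time: 4.05
tool_pos: [0.4489, -0.1216, 0.3014]
eef_rot: [-1.597, 1.951, -0.808]
ft_force: [0.6, -0.5, -0.0]
opening: 0.0002
```

View pics/c2.png

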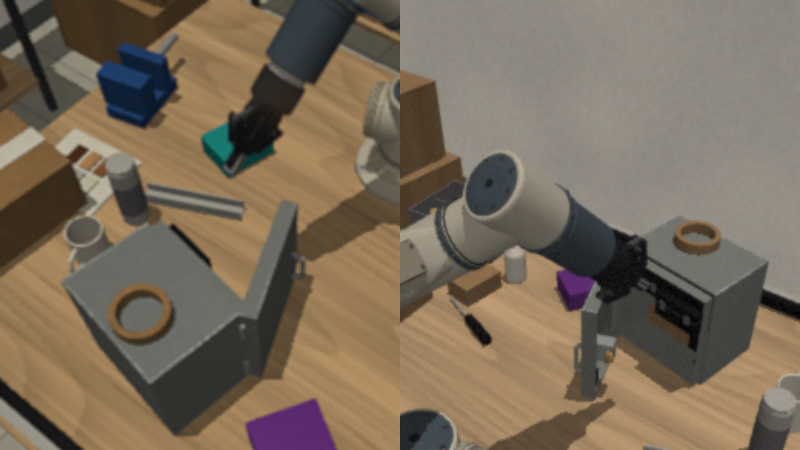

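Both views show free space around the gripper, with the wrist well above the door top. Continue to the pre-contact pose.

```bash
python3 -m handwheel '[[[0,1.2,-0.2,-1,0,0,0],[0,2.4,-0.4,-2.4,0,0,0],[0,3.6,-0.7,-4,0,0,0],[0,3.6,-0.7,-5,0,0,0],[0,3.6,-0.7,-6,0,0,0]]]'
python3 -m handwheel '[[[0,0,0,-1.2,0,0,0],[0,0,0,-2.4,0,0,0],[0,0,0,-3.6,0,0,0],[0,0,0,-4.6,0,0,0],[0,0,0,-4.8,0,0,0]]]'
python3 - <<'E'
from rig import monitor, optics
import cv2,numpy as np
from h import *
o=monitor.get_obs();q=np.load("q.npy");c,s=np.cos(q[2]),np.sin(q[2])
d=o["tool_pos"][:2]-q[:2];print("cab",c*d[0]+s*d[1],-s*d[0]+c*d[1],o["tool_pos"],o["ft_force"])
for n in ["side","wrist"]:
    im=optics.snapshot(n); cv2.imwrite(f"pics/{n}3.png",im[:,:,::-1])
a=[cv2.imread(f"pics/{n}3.png") for n in ("wrist","side")]
a=[cv2.resize(a[0],(500,375)),cv2.resize(a[1][130:310,260:420],(333,375))]
cv2.imwrite("pics/c3.png",np.hstack(a)[:,:800])
E
```

```text
time: 4.62
tool_pos: [0.486, -0.1291, 0.2425]
eef_rot: [-1.597, 1.95, -0.811]
ft_force: [0.7, -0.7, 0.5]
opening: 0.0001
time: 5.03
tool_pos: [0.4816, -0.1308, 0.2021]
eef_rot: [-1.602, 1.961, -0.799]
ft_force: [-0.2, -1.5, 0.6]
opening: 0.0
cab -0.09361110521440248 -0.06459973930709169 [ 0.48156357 -0.13080844  0.20210743] [-0.22769555 -1.49458633  0.55501783]
```

View pics/c3.png

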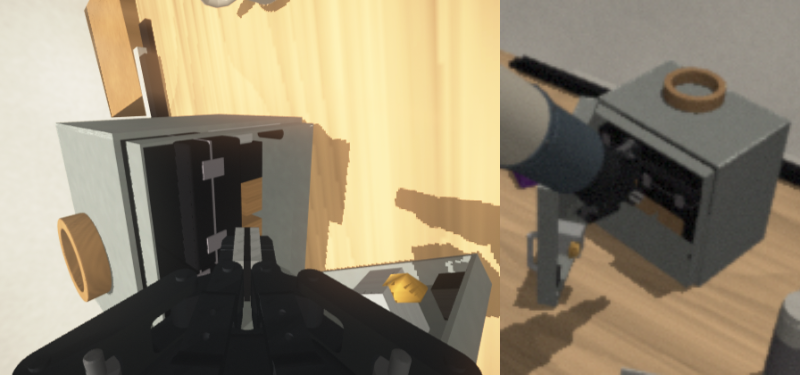

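Wrist view: case front (about (190-240, 140-270)) lies ahead of the fingertips near (247,235), door to the lower right. The pose isn't fully reached, so I'll hold and check the joints.

```bash
python3 -m handwheel '[[[0,0,0,0,0,0,0],[0,0,0,0,0,0,0],[0,0,0,0,0,0,0],[0,0,0,0,0,0,0],[0,0,0,0,0,0,0]]]'
python3 - <<'E'
from rig import monitor
o=monitor.get_obs();print(o["joints"].round(3),o["joint_torque"].round(2),o["ft_force"],o["moment"])
E
```

```text
time: 5.55
tool_pos: [0.4806, -0.128, 0.2007]
eef_rot: [-1.607, 1.958, -0.795]
ft_force: [-0.3, 0.2, -0.4]
opening: 0.0
[-0.102 -0.305 -1.08   1.206 -0.066 -1.274] [ 9.000e-02 -5.200e+00  2.291e+01  1.510e+00  6.300e-01  1.000e-02] [-0.29680308  0.17206738 -0.36735008] [ 0.4333298   2.05785712 -0.01798847]
```

Joints 3 and 5 are at their limits: the 45° tilt is too flat for this close in. I'll back off and use a steeper tool (about 28° from vertical) with the jaws turned lateral, which also keeps the linkages clear of the roof edge.

```bash
python3 -m handwheel '[[[0,-0.5,0.1,2,0,0,0],[0,-1,0.2,4,0,0,0],[0,-2,0.4,6.5,0,0,0],[0,-3,0.6,9,0,0,0],[0,-3.5,0.7,11,0,0,0]]]'
python3 - <<'E'
from rig import monitor
import numpy as np
from h import *
from scipy.spatial.transform import Rotation as R
o=monitor.get_obs();q=np.load("q.npy");M=R.from_rotvec(o["eef_rot"])
print(o["joints"].round(3),M.as_matrix().round(3))
h=q[2];t=np.radians(28)
z=np.array([np.cos(h)*np.sin(t),np.sin(h)*np.sin(t),-np.cos(t)]);y=np.array([np.sin(h),-np.cos(h),0]);x=np.cross(y,z)
T=R.from_matrix(np.c_[x,y,z]);r=(T*M.inv()).as_rotvec(degrees=True);print(r,np.linalg.norm(r),r/15)
E
```

```text
time: 5.97
tool_pos: [0.4448, -0.1199, 0.313]
eef_rot: [-1.606, 1.955, -0.793]
ft_force: [0.7, -0.3, 0.1]
opening: -0.0004
[ 0.334 -0.512 -0.775  0.581 -0.688 -0.867] [[-0.192 -0.7    0.688]
 [-0.981  0.141 -0.13 ]
 [-0.006 -0.7   -0.714]]
[-50.20944023  22.77594761  72.81323332] 91.33180510632656 [-3.34729602  1.51839651  4.85421555]
```

```bash
python3 -m handwheel '[[[0,0,0,0.6,-3.3,1.5,4.9],[0,0,0,1.2,-6.7,3,9.7],[0,0,0,1.8,-10,4.6,14.6],[0,0,0,2.4,-13.4,6.1,19.4],[0,0,0,3,-16.7,7.6,24.3]]]'
python3 -m handwheel '[[[0,0,0,0.6,-3.3,1.5,4.9],[0,0,0,1.2,-6.7,3,9.7],[0,0,0,1.8,-10,4.6,14.6],[0,0,0,2.4,-13.4,6.1,19.4],[0,0,0,3,-16.7,7.6,24.3]]]'
python3 -m handwheel '[[[0,0,0,0,-3.3,1.5,4.9],[0,0,0,0,-6.7,3,9.7],[0,0,0,0,-10,4.6,14.6],[0,0,0,0,-13.4,6.1,19.4],[0,0,0,0,-16.8,7.6,24.2]]]'
cat > st.py <<'E'
from rig import monitor
import numpy as np
from h import *
from scipy.spatial.transform import Rotation as R
o=monitor.get_obs();q=np.load("q.npy");M=R.from_rotvec(o["eef_rot"]).as_matrix()
print(o["joints"].round(3));print(M.round(3))
c,s=np.cos(q[2]),np.sin(q[2])
for nm,p in (("tcp",o["tool_pos"]),("tip",o["tool_pos"]+.014*M[:,2])):
    d=p[:2]-q[:2];print(nm,p.round(4),"cab",(c*d[0]+s*d[1]).round(4),(-s*d[0]+c*d[1]).round(4))
print("F cab",c*o["ft_force"][0]+s*o["ft_force"][1],o["ft_force"].round(2))
E
python3 st.py
```

```text
time: 6.38
tool_pos: [0.4452, -0.1209, 0.3406]
eef_rot: [-2.204, 1.54, -0.841]
ft_force: [-1.0, -0.0, 0.4]
opening: 0.0001
time: 6.8
tool_pos: [0.4453, -0.1212, 0.3706]
eef_rot: [-2.708, 0.984, -0.835]
ft_force: [0.6, 0.5, 1.5]
opening: 0.0003
time: 7.22
tool_pos: [0.4454, -0.1212, 0.3703]
eef_rot: [2.985, -0.285, 0.747]
ft_force: [0.3, -0.0, -0.5]
opening: 0.0004
[ 0.249 -0.303 -0.252  0.223 -1.182  1.093]
[[ 0.866 -0.19   0.462]
 [-0.166 -0.982 -0.094]
 [ 0.471  0.005 -0.882]]
tcp [ 0.4454 -0.1212  0.3703] cab -0.131 -0.0622
tip [ 0.4518 -0.1226  0.3579] cab -0.1244 -0.0622
F cab 0.3337843614001792 [ 0.33 -0.05 -0.45]
```

```bash
python3 -m handwheel '[[[0,0.6,-0.1,-2.4,0,0,0],[0,1.2,-0.2,-4.8,0,0,0],[0,1.8,-0.3,-7.2,0,0,0],[0,2.4,-0.4,-9.6,0,0,0],[0,3,-0.5,-12,0,0,0]]]'
python3 -m handwheel '[[[0,0.6,-0.1,-1,0,0,0],[0,1.2,-0.2,-2,0,0,0],[0,1.8,-0.3,-3,0,0,0],[0,2.4,-0.4,-4,0,0,0],[0,3,-0.5,-5,0,0,0]]]'
python3 st.py
python3 - <<'E'
from rig import optics
import cv2,numpy as np
from h import *
for n in ["side","wrist"]:
    cv2.imwrite(f"pics/{n}4.png",optics.snapshot(n)[:,:,::-1])
a=[cv2.imread(f"pics/{n}4.png") for n in ("wrist","side")]
a=[cv2.resize(a[0],(460,345)),cv2.resize(a[1][130:310,260:420],(307,345))]
cv2.imwrite("pics/c4.png",np.hstack(a)[:,:800])
E
```

```text
time: 7.63
tool_pos: [0.4754, -0.1262, 0.2492]
eef_rot: [2.986, -0.292, 0.749]
ft_force: [0.5, 0.0, -0.2]
opening: -0.0002
time: 8.05
tool_pos: [0.5055, -0.1313, 0.1997]
eef_rot: [2.986, -0.293, 0.749]
ft_force: [-0.5, 0.6, -0.8]
opening: 0.0002
[ 0.162 -0.128 -0.574  0.27  -0.679  1.041]
[[ 0.865 -0.195  0.463]
 [-0.171 -0.981 -0.094]
 [ 0.472  0.002 -0.882]]
tcp [ 0.5055 -0.1313  0.1997] cab -0.07 -0.0605
tip [ 0.512  -0.1326  0.1873] cab -0.0634 -0.0605
F cab -0.5988711771841247 [-0.5   0.55 -0.81]
```

View pics/c4.png

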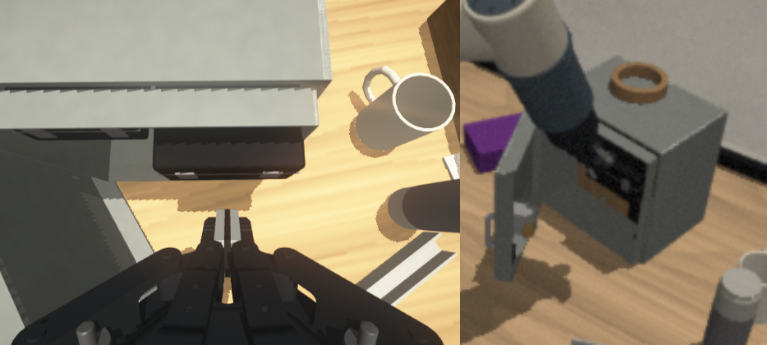

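The fingertips (227,215 in the wrist view) are centred on the case front (155–305), and the roof is clear. Advance along cabinet x until contact.

```bash
python3 -m handwheel '[[[0,0.4,-0.08,0,0,0,0],[0,0.8,-0.16,0,0,0,0],[0,1.2,-0.24,0,0,0,0],[0,1.6,-0.31,0,0,0,0],[0,1.8,-0.35,0,0,0,0]]]'
for i in 1; do python3 -m handwheel '[[[0,0.1,-0.02,0,0,0,0],[0,0.2,-0.04,0,0,0,0],[0,0.3,-0.06,0,0,0,0],[0,0.4,-0.08,0,0,0,0],[0,0.5,-0.1,0,0,0,0]]]'; done
python3 -m handwheel '[[[0,0.1,-0.02,0,0,0,0],[0,0.2,-0.04,0,0,0,0],[0,0.3,-0.06,0,0,0,0],[0,0.4,-0.08,0,0,0,0],[0,0.5,-0.1,0,0,0,0]]]'; python3 st.py
```

```text
time: 8.57
tool_pos: [0.5241, -0.135, 0.2009]
eef_rot: [2.985, -0.293, 0.75]
ft_force: [-0.7, 0.7, 0.4]
opening: 0.0003
time: 8.98
tool_pos: [0.5284, -0.136, 0.2003]
eef_rot: [2.985, -0.292, 0.749]
ft_force: [0.1, -0.5, -0.2]
opening: -0.0001
time: 9.4
tool_pos: [0.5335, -0.137, 0.2003]
eef_rot: [2.985, -0.293, 0.749]
ft_force: [0.8, 0.2, 0.6]
opening: 0.0004
[ 0.135 -0.067 -0.513  0.253 -0.672  1.078]
[[ 0.865 -0.195  0.463]
 [-0.171 -0.981 -0.094]
 [ 0.472  0.003 -0.881]]
tcp [ 0.5335 -0.137   0.2003] cab -0.0415 -0.0607
tip [ 0.5399 -0.1383  0.188 ] cab -0.0349 -0.0607
F cab 0.7887811822275795 [0.85 0.22 0.57]
```

```bash
python3 -m handwheel '[[[0,0.1,-0.02,0,0,0,0],[0,0.2,-0.04,0,0,0,0],[0,0.3,-0.06,0,0,0,0],[0,0.4,-0.08,0,0,0,0],[0,0.5,-0.1,0,0,0,0]]]'
python3 -m handwheel '[[[0,0.1,-0.02,0,0,0,0],[0,0.2,-0.04,0,0,0,0],[0,0.3,-0.06,0,0,0,0],[0,0.4,-0.08,0,0,0,0],[0,0.5,-0.1,0,0,0,0]]]'; python3 st.py
```

```text
time: 9.82
tool_pos: [0.5384, -0.138, 0.2003]
eef_rot: [2.985, -0.293, 0.749]
ft_force: [-0.1, -0.0, 0.8]
opening: 0.0001
time: 10.23
tool_pos: [0.5435, -0.139, 0.2003]
eef_rot: [2.985, -0.293, 0.749]
ft_force: [-0.1, 1.0, -0.4]
opening: -0.0002
[ 0.127 -0.045 -0.491  0.247 -0.67   1.09 ]
[[ 0.865 -0.195  0.463]
 [-0.171 -0.981 -0.094]
 [ 0.472  0.003 -0.881]]
tcp [ 0.5435 -0.139   0.2003] cab -0.0313 -0.0607
tip [ 0.5499 -0.1403  0.188 ] cab -0.0247 -0.0607
F cab -0.28533020941271814 [-0.1   0.95 -0.44]
```

No contact yet though it was expected at -37 mm. Look.

```bash
python3 - <<'E'
from rig import optics
import cv2,numpy as np
for n in ["side","wrist"]:
    cv2.imwrite(f"pics/{n}5.png",optics.snapshot(n)[:,:,::-1])
a=[cv2.imread(f"pics/{n}5.png") for n in ("wrist","side")]
a=[cv2.resize(a[0],(460,345)),cv2.resize(a[1][130:310,260:420],(307,345))]
cv2.imwrite("pics/c5.png",np.hstack(a)[:,:800])
E
```

```text
(no output)
```

View pics/c5.png

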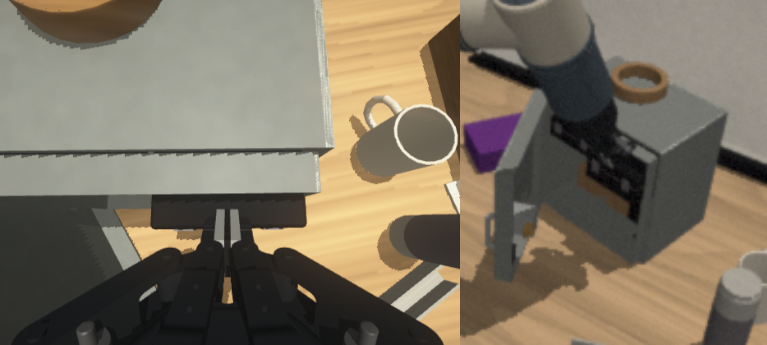

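The fingertips (227,208) overlap the case's top in the picture, which contradicts my pose estimate. I'll overlay the model on the images to check the fit.

```bash
python3 st.py | tail -3; cat > ov.py <<'E'
import cv2,numpy as np,sys
from h import *
def overlay(img,p,q,out,crop,fx,tip=None):
    y0,y1,x0,x1=crop
    im=cv2.resize(img[y0:y1,x0:x1],None,fx=fx,fy=fx,interpolation=cv2.INTER_CUBIC)
    def L(A,B,col):
        a,b=[((proj(p,P)[0]-[x0,y0]+.5)*fx).astype(int) for P in (A,B)]
        cv2.line(im,tuple(int(v) for v in a),tuple(int(v) for v in b),col,1,cv2.LINE_AA)
    def box(f,X,Y,Z,col):
        for i in range(8):
            for k in range(3):
                j=i^(1<<k)
                if j>i:
                    g=lambda m:cab2w(q,f(X[m&1],Y[m>>1&1],Z[m>>2]))[0]
                    L(g(i),g(j),col)
    I=lambda x,y,z:(x,y,z)
    box(I,(0,.17),(-.12,.12),(0,.24),(0,0,255))
    box(I,(q[4],q[4]+.13),(-.111,-.007),(.155,.207),(0,255,0))
    box(lambda d,u,z:door(q[3],u,d,z),(0,.03),(0,.236),(.007,.237),(255,100,0))
    if tip is not None:
        a=((proj(p,tip)[0]-[x0,y0]+.5)*fx).astype(int); cv2.circle(im,tuple(int(v) for v in a),4,(255,0,255),1)
    cv2.imwrite(out,im)
if __name__=="__main__":
    q=np.load("q.npy")
    from rig import monitor
    from scipy.spatial.transform import Rotation as R
    o=monitor.get_obs();tip=o["tool_pos"]+.014*R.from_rotvec(o["eef_rot"]).as_matrix()[:,2]
    overlay(cv2.imread("pics/scene0.png"),optics.camera_params("scene"),q,"pics/ov_sc.png",(145,305,140,310),3.6)
    overlay(cv2.imread("pics/side0.png"),optics.camera_params("side"),q,"pics/ov_si.png",(155,285,260,410),4.5)
    overlay(cv2.imread("pics/wrist5.png"),optics.camera_params("wrist"),q,"pics/ov_w.png",(0,420,0,560),1.4,tip)
E
python3 ov.py
```

```text
tcp [ 0.5435 -0.139   0.2003] cab -0.0312 -0.0607
tip [ 0.55   -0.1403  0.188 ] cab -0.0246 -0.0607
F cab 0.17540961431587446 [ 0.36  0.93 -0.31]
```

View pics/ov_sc.png

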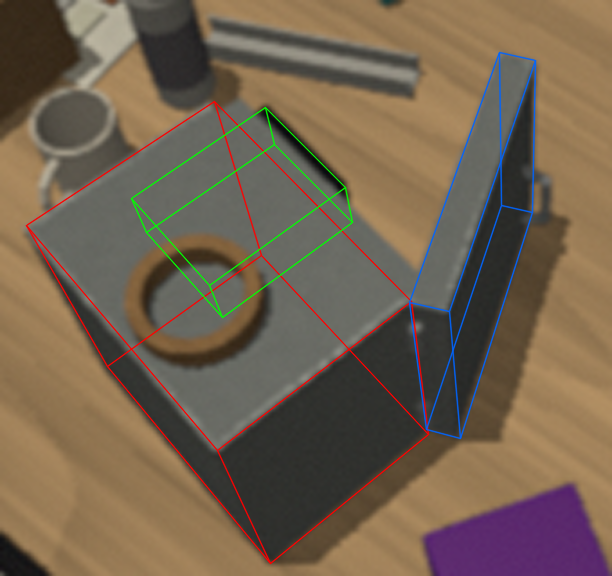

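View pics/ov_si.png

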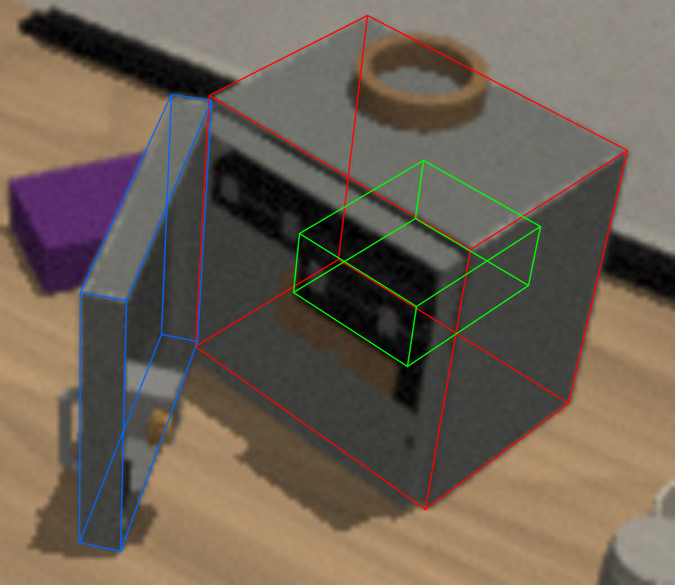

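View pics/ov_w.png

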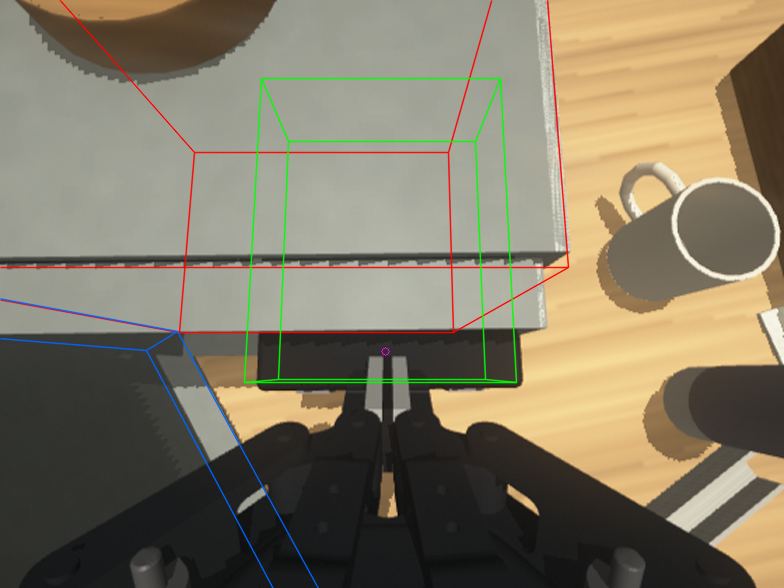

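```bash
python3 - <<'E'
from rig import optics
import cv2,numpy as np
cv2.imwrite("pics/scene5.png",optics.snapshot("scene")[:,:,::-1])
f=lambda n,c,s:cv2.resize(np.clip(cv2.imread(n)[c[0]:c[1],c[2]:c[3]].astype(float)*2.2,0,255).astype('uint8'),s,interpolation=cv2.INTER_CUBIC)
cv2.imwrite("pics/c6.png",np.hstack([f("pics/side0.png",(180,260,300,370),(390,446)),f("pics/side5.png",(180,260,300,370),(390,446))]))
cv2.imwrite("pics/c7.png",f("pics/scene5.png",(145,245,170,290),(720,600)))
cv2.imwrite("pics/c8.png",f("pics/wrist5.png",(210,320,160,400),(800,366)))
E
```

```text
(no output)
```

View pics/c6.png

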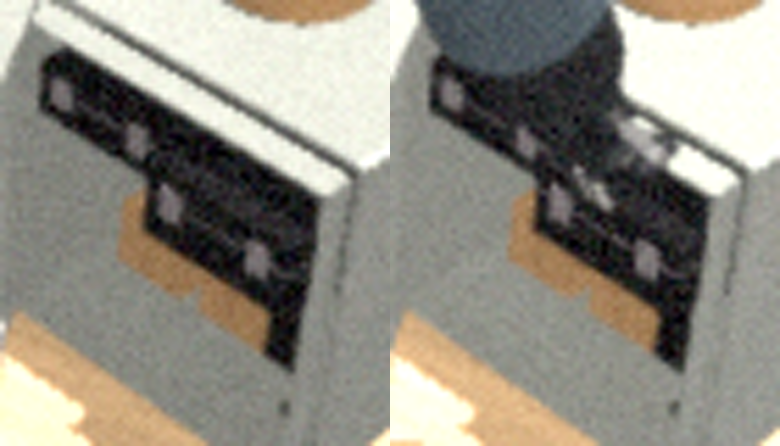

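View pics/c7.png

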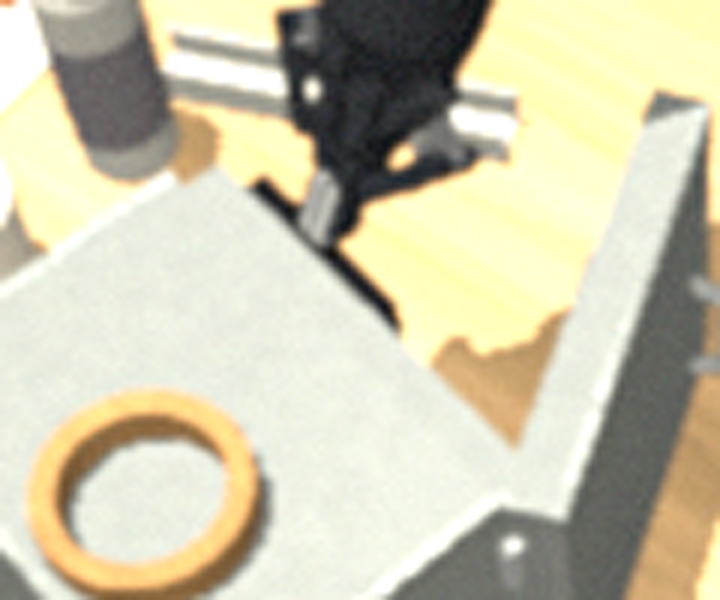

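View pics/c8.png

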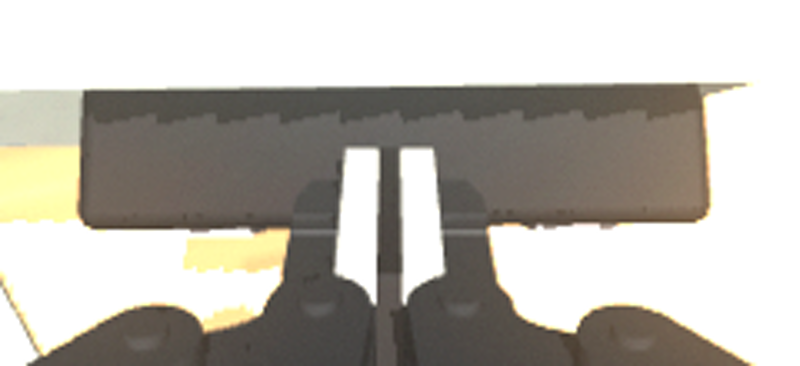

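```bash
python3 - <<'E'
import numpy as np,cv2
from h import *
from rig import monitor
from scipy.spatial.transform import Rotation as R
o=monitor.get_obs();M=R.from_rotvec(o["eef_rot"]).as_matrix();tip=o["tool_pos"]+.014*M[:,2]
q=np.load("q.npy")
si=optics.camera_params("side");sc=optics.camera_params("scene");w=optics.camera_params("wrist")
for nm,P in (("tcp",o["tool_pos"]),("tip",tip),("casetopfrontcentre",cab2w(q,(q[4],-.059,.207))[0]),("L",cab2w(q,(q[4],-.111,.207))[0]),("R",cab2w(q,(q[4],-.007,.207))[0])):
    a=proj(si,P)[0];b=proj(sc,P)[0];c=proj(w,P)[0]
    print(nm,"c6 side5",(a-[300,180])*5.57+[390,0],"c7",(b-[170,145])*6,"c8",(c-[160,210])*3.333)
C=-w["world_to_cam"][:3,:3].T@w["world_to_cam"][:3,3];print("wrist cam pos",C)
E
```

```text
tcp c6 side5 [613.88650433 197.90907542] c7 [315.1233292 253.8949238] c8 [381.83872836 171.91493775]
tip c6 side5 [619.81410816 210.51997252] c7 [307.50741511 275.91317056] c8 [382.31311502 135.49965155]
casetopfrontcentre c6 side5 [605.37660237 191.26274593] c7 [325.33269264 241.32082377] c8 [370.96802069 208.77296984]
L c6 side5 [679.55933252 237.77411752] c7 [259.72855046 175.90720402] c8 [693.91495078 208.47773125]
R c6 side5 [534.7542749  146.98368921] c7 [393.37425256 309.1647827 ] c8 [ 47.45206784 209.06872863]
wrist cam pos [ 0.54198122 -0.13929688  0.37363763]
```

```bash
python3 - <<'E'
import cv2,numpy as np
f=lambda n,c,s:cv2.resize(np.clip(cv2.imread(n)[c[0]:c[1],c[2]:c[3]].astype(float)*1.6,0,255).astype('uint8'),s,interpolation=cv2.INTER_NEAREST)
c=(165,210,205,245)
cv2.imwrite("pics/c9.png",np.hstack([f("pics/scene0.png",c,(400,450)),f("pics/scene5.png",c,(400,450))]))
cv2.imwrite("pics/c10.png",f("pics/wrist4.png",(140,330,160,400),(720,570)))
E
```

```text
(no output)
```

View pics/c9.png

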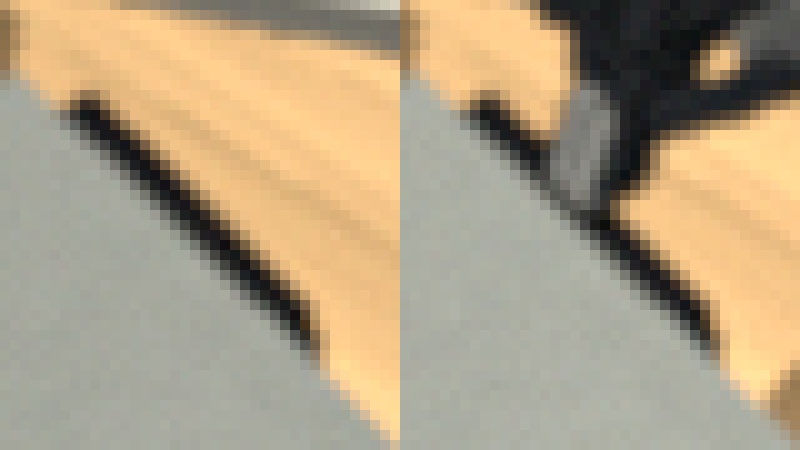

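View pics/c10.png

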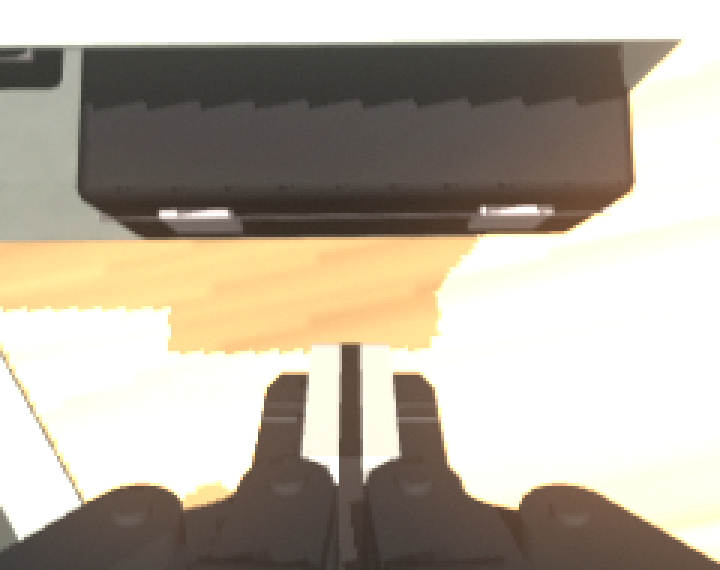

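The case has not moved and the fingers appear to be above its top. I'll refit with the wrist views, allowing height offsets, to see what disagrees.

```bash
cat > fit2.py <<'E'
import numpy as np
from h import *
from rig import monitor
from scipy.optimize import least_squares
from scipy.spatial.transform import Rotation as R
o=monitor.get_obs();w=optics.camera_params("wrist")
T=np.eye(4);T[:3,:3]=R.from_rotvec(o["eef_rot"]).as_matrix();T[:3,3]=o["tool_pos"]
K=w["world_to_cam"]@T   # tool->cam
def wcam(pos,rv):
    A=np.eye(4);A[:3,:3]=R.from_rotvec(rv).as_matrix();A[:3,3]=pos
    d=dict(w);d["world_to_cam"]=K@np.linalg.inv(A);return d
w4=wcam([.5055,-.1313,.1997],[2.986,-.293,.749])
w5=w
print("cam offset in tool",np.linalg.inv(K)[:3,3], "view dir world",w["world_to_cam"][2,:3])
sc=optics.camera_params("scene")
S=lambda u,v:np.array((u/3.6+140-.36,v/3.6+145-.36))
ob={"L":[(w4,(370.7,202.)),(w5,(372.4,276.)),(sc,S(265,107))],"R":[(w4,(186.7,203.3)),(w5,(184.,277.5)),(sc,S(345,186))],
"Lbot":[(w4,(349.3,218.3))],}
q=np.load("q.npy");c,s=np.cos(q[2]),np.sin(q[2])
for k in "LR":
    for sel in ([0,1],[0,2],[1,2],[0,1,2]):
        f=lambda P:np.concatenate([proj(ob[k][i][0],P)[0]-ob[k][i][1] for i in sel])
        r=least_squares(f,[.54,-.14,.2]);d=r.x[:2]-q[:2]
        print(k,sel,"cab",(c*d[0]+s*d[1]).round(4),(-s*d[0]+c*d[1]).round(4),r.x[2].round(4),"res",r.fun.round(1))
E
python3 fit2.py
```

```text
cam offset in tool [ 0.0806794   0.00100419 -0.1534108 ] view dir world [ 0.17134309 -0.0365004  -0.98453505]
L [0, 1] cab -0.0388 -0.1115 0.2136 res [-0.8  0.   0.7 -0. ]
L [0, 2] cab -0.037 -0.1147 0.2046 res [-0.1  0.1 -0.7 -0.3]
L [1, 2] cab -0.0393 -0.1151 0.2008 res [ 0.  -0.   0.1  0. ]
L [0, 1, 2] cab -0.0386 -0.1121 0.2114 res [-0.8  0.5  0.6 -0.6 -0.1 -1.4]
R [0, 1] cab -0.0395 -0.014 0.2136 res [ 0.6  0.  -0.6 -0. ]
R [0, 2] cab -0.0375 -0.0106 0.2034 res [-0.1  0.1 -0.5  0.1]
R [1, 2] cab -0.04 -0.0108 0.2015 res [ 0.  -0.   0.2 -0.1]
R [0, 1, 2] cab -0.0391 -0.0124 0.2085 res [ 0.5  1.2 -0.7 -1.2 -0.6 -1.6]
```

```bash
python3 - <<'E'
from h import *
from rig import monitor
from scipy.spatial.transform import Rotation as R
o=monitor.get_obs();w=optics.camera_params("wrist");M=R.from_rotvec(o["eef_rot"]).as_matrix()
q=np.load("q.npy");c,s=np.cos(q[2]),np.sin(q[2])
for x in (-.011,0,.011):
    for y in (-.013,.013):
        for t in (.0,.014):
            P=o["tool_pos"]+M@[x,y,t];d=P[:2]-q[:2];print((x,y,t),proj(w,P)[0].round(1),"cab x",(c*d[0]+s*d[1]).round(4),"z",P[2].round(4))
import cv2
a=cv2.imread("pics/wrist5.png")[225:330,210:350];cv2.imwrite("pics/c11.png",cv2.resize(np.clip(a.astype(float)*2.5,0,255).astype('uint8'),(800,600),interpolation=cv2.INTER_NEAREST))
a=cv2.imread("pics/side5.png")[185:235,315:360];cv2.imwrite("pics/c12.png",cv2.resize(np.clip(a.astype(float)*2.5,0,255).astype('uint8'),(540,600),interpolation=cv2.INTER_NEAREST))
E
```

```text
(-0.011, -0.013, 0.0) [251.9 278.8] cab x -0.041 z 0.1951
(-0.011, -0.013, 0.014) [253.6 266.9] cab x -0.0344 z 0.1827
(-0.011, 0.013, 0.0) [297.3 278.9] cab x -0.0411 z 0.1951
(-0.011, 0.013, 0.014) [295.8 266.9] cab x -0.0345 z 0.1828
(0, -0.013, 0.0) [251.4 261.6] cab x -0.0313 z 0.2003
(0, -0.013, 0.014) [253.2 250.6] cab x -0.0247 z 0.1879
(0, 0.013, 0.0) [297.7 261.6] cab x -0.0314 z 0.2003
(0, 0.013, 0.014) [296.2 250.7] cab x -0.0248 z 0.188
(0.011, -0.013, 0.0) [250.9 243.6] cab x -0.0216 z 0.2055
(0.011, -0.013, 0.014) [252.8 233.8] cab x -0.015 z 0.1931
(0.011, 0.013, 0.0) [298.2 243.7] cab x -0.0217 z 0.2055
(0.011, 0.013, 0.014) [296.6 233.8] cab x -0.0151 z 0.1932
```

View pics/c11.png

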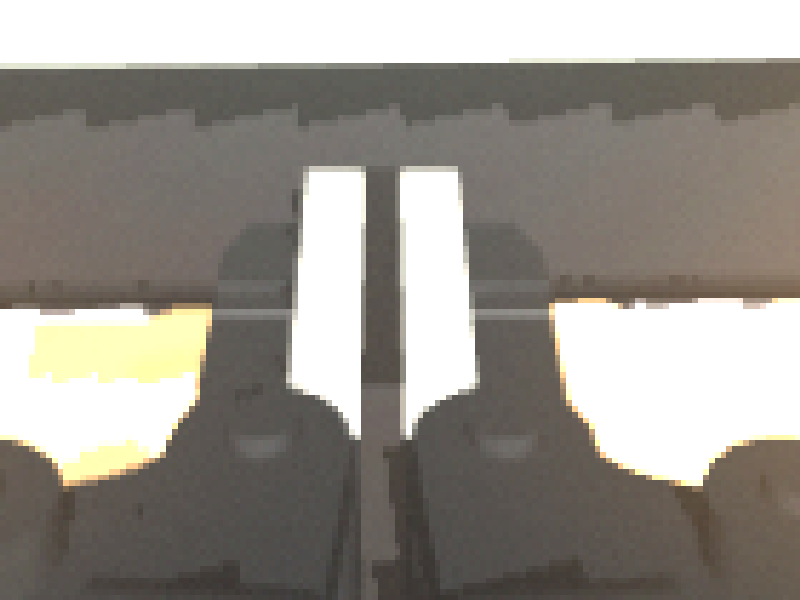

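View pics/c12.png

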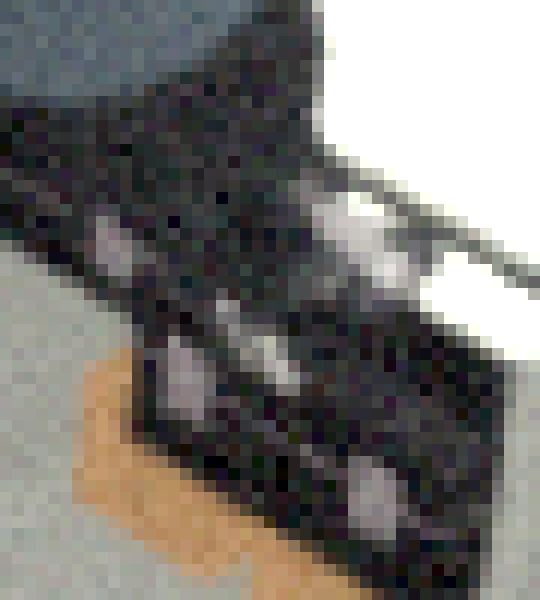

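The pad ends seen in the wrist view fit fingertips about 2–2.5 cm shorter than I assumed (lower edge around z ≈ 0.207). So the fingers are just skimming over the case top, which explains the lack of force. I'll back off, lower 2.2 cm and approach again.

```bash
python3 -m handwheel '[[[0,-0.8,0.16,0.1,0,0,0],[0,-1.6,0.32,0.1,0,0,0],[0,-2.4,0.47,0.1,0,0,0],[0,-3.2,0.63,0.1,0,0,0],[0,-3.2,0.63,0.1,0,0,0]]]'
python3 -m handwheel '[[[0,0,0,-0.6,0,0,0],[0,0,0,-1.2,0,0,0],[0,0,0,-1.8,0,0,0],[0,0,0,-2.3,0,0,0],[0,0,0,-2.3,0,0,0]]]'
python3 -m handwheel '[[[0,0.2,-0.04,0,0,0,0],[0,0.4,-0.08,0,0,0,0],[0,0.6,-0.12,0,0,0,0],[0,0.8,-0.16,0,0,0,0],[0,0.8,-0.16,0,0,0,0]]]'
python3 st.py
python3 - <<'E'
from rig import optics
import cv2,numpy as np
cv2.imwrite("pics/wrist6.png",optics.snapshot("wrist")[:,:,::-1])
a=cv2.imread("pics/wrist6.png")[140:340,140:400];cv2.imwrite("pics/c13.png",cv2.resize(np.clip(a.astype(float)*1.8,0,255).astype('uint8'),(780,600)))
E
```

```text
time: 10.8
tool_pos: [0.5096, -0.1325, 0.2014]
eef_rot: [2.985, -0.292, 0.749]
ft_force: [-0.4, 0.4, 0.1]
opening: -0.0001
time: 11.22
tool_pos: [0.5105, -0.1328, 0.1762]
eef_rot: [2.986, -0.293, 0.744]
ft_force: [0.1, -0.4, -0.6]
opening: 0.0001
time: 11.63
tool_pos: [0.52, -0.1343, 0.1786]
eef_rot: [2.985, -0.293, 0.75]
ft_force: [-0.3, -0.5, 0.9]
opening: -0.0001
[ 0.145 -0.079 -0.594  0.284 -0.608  1.033]
[[ 0.865 -0.195  0.463]
 [-0.17  -0.981 -0.094]
 [ 0.473  0.003 -0.881]]
tcp [ 0.52   -0.1343  0.1786] cab -0.0552 -0.0606
tip [ 0.5265 -0.1356  0.1663] cab -0.0486 -0.0607
F cab -0.24127512010033683 [-0.35 -0.5   0.93]
```

View pics/c13.png

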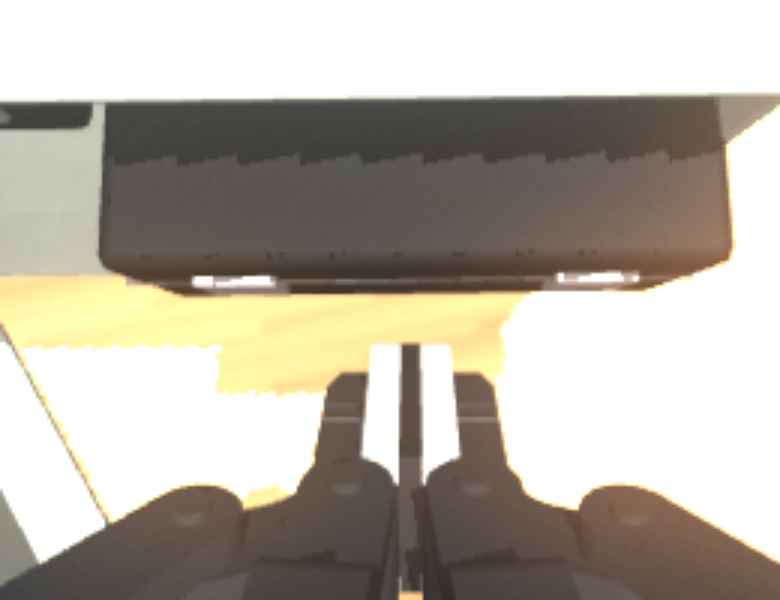

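The fingertips are in front of the case face, centred. Advance by feel.

```bash
cat > f.sh <<'E'
python3 st.py | tail -3
E
python3 -m handwheel '[[[0,0.2,-0.04,0,0,0,0],[0,0.4,-0.08,0,0,0,0],[0,0.6,-0.12,0,0,0,0],[0,0.8,-0.16,0,0,0,0],[0,0.8,-0.16,0,0,0,0]]]';sh f.sh
python3 -m handwheel '[[[0,0.1,-0.02,0,0,0,0],[0,0.2,-0.04,0,0,0,0],[0,0.3,-0.06,0,0,0,0],[0,0.4,-0.08,0,0,0,0],[0,0.5,-0.1,0,0,0,0]]]';sh f.sh
python3 -m handwheel '[[[0,0.1,-0.02,0,0,0,0],[0,0.2,-0.04,0,0,0,0],[0,0.3,-0.06,0,0,0,0],[0,0.4,-0.08,0,0,0,0],[0,0.5,-0.1,0,0,0,0]]]';sh f.sh
```

```text
time: 12.1
tool_pos: [0.5278, -0.1359, 0.1784]
eef_rot: [2.985, -0.293, 0.749]
ft_force: [0.1, -0.9, -0.7]
opening: -0.0002
tcp [ 0.5278 -0.1359  0.1784] cab -0.0473 -0.0607
tip [ 0.5343 -0.1372  0.166 ] cab -0.0407 -0.0607
F cab 0.2262922009038815 [ 0.06 -0.89 -0.71]
time: 12.52
tool_pos: [0.5321, -0.137, 0.1782]
eef_rot: [2.985, -0.293, 0.748]
ft_force: [-2.7, 1.0, 2.1]
opening: -0.0
tcp [ 0.5321 -0.137   0.1782] cab -0.0428 -0.0609
tip [ 0.5386 -0.1383  0.1659] cab -0.0362 -0.0609
F cab -2.840908265315795 [-2.7   1.01  2.14]
time: 12.93
tool_pos: [0.5374, -0.1379, 0.1782]
eef_rot: [2.985, -0.293, 0.749]
ft_force: [-3.4, 0.7, 1.3]
opening: -0.0
tcp [ 0.5374 -0.1379  0.1782] cab -0.0375 -0.0608
tip [ 0.5438 -0.1392  0.1659] cab -0.0309 -0.0609
F cab -3.4501690658814486 [-3.38  0.68  1.26]
```

Contact at about 3.4 N, and the case is sliding. About 27 mm remain.

```bash

python3 -m handwheel '[[[0,0.1,-0.02,0,0,0,0],[0,0.2,-0.04,0,0,0,0],[0,0.3,-0.06,0,0,0,0],[0,0.4,-0.08,0,0,0,0],[0,0.5,-0.1,0,0,0,0]]]';sh f.sh
python3 -m handwheel '[[[0,0.1,-0.02,0,0,0,0],[0,0.2,-0.04,0,0,0,0],[0,0.3,-0.06,0,0,0,0],[0,0.4,-0.08,0,0,0,0],[0,0.5,-0.1,0,0,0,0]]]';sh f.sh
python3 -m handwheel '[[[0,0.1,-0.02,0,0,0,0],[0,0.2,-0.04,0,0,0,0],[0,0.3,-0.06,0,0,0,0],[0,0.4,-0.08,0,0,0,0],[0,0.5,-0.1,0,0,0,0]]]';sh f.sh
```

```text
time: 13.35
tool_pos: [0.5424, -0.1389, 0.1783]
eef_rot: [2.985, -0.293, 0.749]
ft_force: [-1.7, 0.2, 0.5]
opening: 0.0001
tcp [ 0.5424 -0.1389  0.1783] cab -0.0323 -0.0608
tip [ 0.5489 -0.1402  0.1659] cab -0.0257 -0.0608
F cab -1.7436453291605756 [-1.74  0.17  0.53]
time: 13.77
tool_pos: [0.5474, -0.1399, 0.1783]
eef_rot: [2.985, -0.293, 0.749]
ft_force: [-2.0, 1.0, 1.5]
opening: -0.0001
tcp [ 0.5474 -0.1399  0.1783] cab -0.0272 -0.0608
tip [ 0.5539 -0.1412  0.166 ] cab -0.0206 -0.0609
F cab -2.147914280428744 [-2.    0.95  1.48]
time: 14.18
tool_pos: [0.5525, -0.1409, 0.1783]
eef_rot: [2.985, -0.292, 0.749]
ft_force: [-2.1, -0.1, 0.1]
opening: 0.0
tcp [ 0.5525 -0.1409  0.1783] cab -0.0221 -0.0608
tip [ 0.5589 -0.1422  0.166 ] cab -0.0155 -0.0609
F cab -2.085487124834425 [-2.14 -0.09  0.08]
```

```bash

python3 -m handwheel '[[[0,0.1,-0.02,0,0,0,0],[0,0.2,-0.04,0,0,0,0],[0,0.3,-0.06,0,0,0,0],[0,0.3,-0.06,0,0,0,0],[0,0.3,-0.06,0,0,0,0]]]';sh f.sh
python3 - <<'E'
from rig import optics
import cv2,numpy as np
cv2.imwrite("pics/wrist7.png",optics.snapshot("wrist")[:,:,::-1]);cv2.imwrite("pics/side7.png",optics.snapshot("side")[:,:,::-1])
a=[cv2.imread(f"pics/{n}7.png") for n in ("wrist","side")]
a=[cv2.resize(a[0],(460,345)),cv2.resize(a[1][130:310,260:420],(307,345))]
cv2.imwrite("pics/c14.png",np.hstack(a))
E
```

```text
time: 14.6
tool_pos: [0.5556, -0.1415, 0.1784]
eef_rot: [2.985, -0.292, 0.749]
ft_force: [0.4, -0.4, 0.1]
opening: -0.0002
tcp [ 0.5556 -0.1415  0.1784] cab -0.0189 -0.0608
tip [ 0.5621 -0.1428  0.166 ] cab -0.0123 -0.0609
F cab 0.45364438972216 [ 0.38 -0.42  0.13]
```

View pics/c14.png

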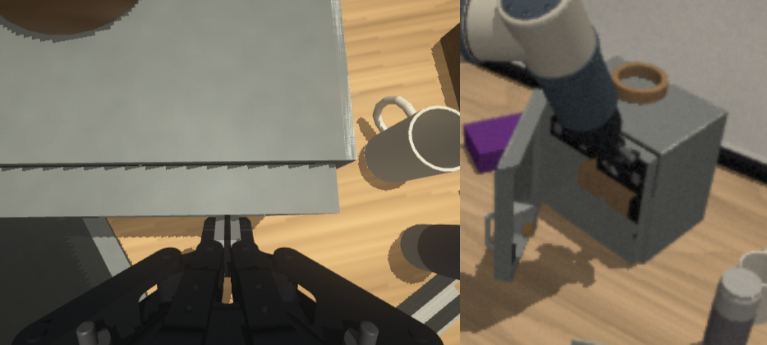

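Case is now sliding under the front lip; arm clear. Now about 1 mm per call toward the stop.

```bash

python3 -m handwheel '[[[0,0.1,-0.02,0,0,0,0],[0,0.2,-0.04,0,0,0,0],[0,0.2,-0.04,0,0,0,0],[0,0.2,-0.04,0,0,0,0],[0,0.2,-0.04,0,0,0,0]]]';sh f.sh|tail -1
python3 -m handwheel '[[[0,0.05,-0.01,0,0,0,0],[0,0.1,-0.02,0,0,0,0],[0,0.15,-0.03,0,0,0,0],[0,0.2,-0.04,0,0,0,0],[0,0.2,-0.04,0,0,0,0]]]';sh f.sh|tail -3
python3 -m handwheel '[[[0,0.02,0,0,0,0,0],[0,0.05,-0.01,0,0,0,0],[0,0.07,-0.01,0,0,0,0],[0,0.1,-0.02,0,0,0,0],[0,0.1,-0.02,0,0,0,0]]]';sh f.sh|tail -3
```

```text
time: 15.12
tool_pos: [0.5575, -0.1419, 0.1784]
eef_rot: [2.985, -0.293, 0.749]
ft_force: [-0.5, 0.2, 0.8]
opening: 0.0003
F cab -0.4841006611213018 [-0.46  0.16  0.85]
time: 15.53
tool_pos: [0.5594, -0.1423, 0.1783]
eef_rot: [2.985, -0.293, 0.749]
ft_force: [-2.2, 0.1, -0.3]
opening: 0.0002
tcp [ 0.5594 -0.1423  0.1783] cab -0.015 -0.0609
tip [ 0.5659 -0.1436  0.166 ] cab -0.0084 -0.0609
F cab -2.1481191530243655 [-2.17  0.09 -0.33]
time: 15.95
tool_pos: [0.5604, -0.1425, 0.1783]
eef_rot: [2.985, -0.293, 0.749]
ft_force: [-1.4, 0.3, 0.3]
opening: -0.0001
tcp [ 0.5604 -0.1425  0.1783] cab -0.014 -0.0609
tip [ 0.5669 -0.1438  0.166 ] cab -0.0074 -0.0609
F cab -1.3851849255602795 [-1.35  0.3   0.35]
```

```bash

for i in 1; do python3 -m handwheel '[[[0,0.02,0,0,0,0,0],[0,0.05,-0.01,0,0,0,0],[0,0.07,-0.01,0,0,0,0],[0,0.1,-0.02,0,0,0,0],[0,0.1,-0.02,0,0,0,0]]]';sh f.sh|tail -3; done
python3 -m handwheel '[[[0,0.02,0,0,0,0,0],[0,0.05,-0.01,0,0,0,0],[0,0.07,-0.01,0,0,0,0],[0,0.1,-0.02,0,0,0,0],[0,0.1,-0.02,0,0,0,0]]]';sh f.sh|tail -3
```

```text
time: 16.37
tool_pos: [0.5614, -0.1427, 0.1783]
eef_rot: [2.985, -0.293, 0.749]
ft_force: [-1.9, 0.2, 1.4]
opening: -0.0004
tcp [ 0.5614 -0.1427  0.1783] cab -0.013 -0.0609
tip [ 0.5679 -0.144   0.166 ] cab -0.0064 -0.0609
F cab -1.931117474226368 [-1.92  0.23  1.43]
time: 16.78
tool_pos: [0.5624, -0.1429, 0.1783]
eef_rot: [2.985, -0.293, 0.749]
ft_force: [-1.8, -0.1, 1.2]
opening: 0.0003
tcp [ 0.5624 -0.1429  0.1783] cab -0.0119 -0.0609
tip [ 0.5689 -0.1442  0.166 ] cab -0.0053 -0.0609
F cab -1.758769321445789 [-1.81 -0.09  1.19]
```

```bash

python3 -m handwheel '[[[0,0.02,0,0,0,0,0],[0,0.05,-0.01,0,0,0,0],[0,0.07,-0.01,0,0,0,0],[0,0.1,-0.02,0,0,0,0],[0,0.1,-0.02,0,0,0,0]]]';sh f.sh|tail -1
python3 -m handwheel '[[[0,0.02,0,0,0,0,0],[0,0.04,-0.01,0,0,0,0],[0,0.06,-0.01,0,0,0,0],[0,0.08,-0.02,0,0,0,0],[0,0.08,-0.02,0,0,0,0]]]';sh f.sh|tail -1
```

```text
time: 17.2
tool_pos: [0.5634, -0.1431, 0.1783]
eef_rot: [2.985, -0.293, 0.749]
ft_force: [-2.0, 0.6, 0.6]
opening: 0.0001
F cab -2.1199481557720605 [-2.04  0.59  0.62]
time: 17.62
tool_pos: [0.5642, -0.1433, 0.1783]
eef_rot: [2.985, -0.293, 0.749]
ft_force: [-2.5, 0.8, 0.9]
opening: 0.0001
F cab -2.651931747809225 [-2.54  0.8   0.91]
```

```bash

python3 -m handwheel '[[[0,0.02,0,0,0,0,0],[0,0.04,-0.01,0,0,0,0],[0,0.06,-0.01,0,0,0,0],[0,0.08,-0.02,0,0,0,0],[0,0.08,-0.02,0,0,0,0]]]';sh f.sh|tail -1
python3 -m handwheel '[[[0,0.02,0,0,0,0,0],[0,0.04,-0.01,0,0,0,0],[0,0.06,-0.01,0,0,0,0],[0,0.08,-0.02,0,0,0,0],[0,0.08,-0.02,0,0,0,0]]]';sh f.sh|tail -3
```

```text
time: 18.03
tool_pos: [0.565, -0.1435, 0.1783]
eef_rot: [2.985, -0.293, 0.749]
ft_force: [-2.1, 0.8, 1.0]
opening: 0.0001
F cab -2.2104787206836005 [-2.09  0.82  1.02]
time: 18.45
tool_pos: [0.5658, -0.1437, 0.1783]
eef_rot: [2.985, -0.293, 0.749]
ft_force: [-1.6, 0.9, 0.6]
opening: -0.0
tcp [ 0.5658 -0.1437  0.1783] cab -0.0084 -0.061
tip [ 0.5723 -0.145   0.166 ] cab -0.0018 -0.061
F cab -1.7756249887716664 [-1.64  0.85  0.61]
```

```bash

for i in 1; do python3 -m handwheel '[[[0,0.02,0,0,0,0,0],[0,0.04,-0.01,0,0,0,0],[0,0.06,-0.01,0,0,0,0],[0,0.08,-0.02,0,0,0,0],[0,0.08,-0.02,0,0,0,0]]]';sh f.sh|tail -1;done
python3 -m handwheel '[[[0,0.02,0,0,0,0,0],[0,0.04,-0.01,0,0,0,0],[0,0.06,-0.01,0,0,0,0],[0,0.08,-0.02,0,0,0,0],[0,0.08,-0.02,0,0,0,0]]]';sh f.sh|tail -3
python3 -m handwheel '[[[0,0.02,0,0,0,0,0],[0,0.04,-0.01,0,0,0,0],[0,0.06,-0.01,0,0,0,0],[0,0.08,-0.02,0,0,0,0],[0,0.08,-0.02,0,0,0,0]]]';sh f.sh|tail -3
```

```text
time: 18.87
tool_pos: [0.5666, -0.1439, 0.1783]
eef_rot: [2.985, -0.293, 0.749]
ft_force: [-2.4, 1.2, 0.8]
opening: 0.0
F cab -2.58819171902019 [-2.41  1.15  0.76]
time: 19.28
tool_pos: [0.5674, -0.1441, 0.1783]
eef_rot: [2.985, -0.293, 0.749]
ft_force: [-2.8, -0.5, 0.8]
opening: -0.0001
tcp [ 0.5674 -0.1441  0.1783] cab -0.0068 -0.0611
tip [ 0.5739 -0.1454  0.166 ] cab -0.0002 -0.0611
F cab -2.6642792189901328 [-2.81 -0.48  0.78]
time: 19.7
tool_pos: [0.5682, -0.1443, 0.1783]
eef_rot: [2.985, -0.293, 0.749]
ft_force: [-2.1, 1.0, 1.8]
opening: 0.0003
tcp [ 0.5682 -0.1443  0.1783] cab -0.006 -0.0611
tip [ 0.5747 -0.1456  0.166 ] cab 0.0006 -0.0612
F cab -2.2188416288524393 [-2.06  1.03  1.79]
```

```bash

python3 -m handwheel '[[[0,0.02,0,0,0,0,0],[0,0.04,-0.01,0,0,0,0],[0,0.06,-0.01,0,0,0,0],[0,0.08,-0.02,0,0,0,0],[0,0.08,-0.02,0,0,0,0]]]';sh f.sh|tail -1
python3 -m handwheel '[[[0,0.02,0,0,0,0,0],[0,0.04,-0.01,0,0,0,0],[0,0.06,-0.01,0,0,0,0],[0,0.08,-0.02,0,0,0,0],[0,0.08,-0.02,0,0,0,0]]]';sh f.sh|tail -3
python3 - <<'E'
from rig import optics
import cv2,numpy as np
for n in ("scene","wrist","side"): cv2.imwrite(f"pics/{n}8.png",optics.snapshot(n)[:,:,::-1])
a=[cv2.imread(f"pics/{n}8.png") for n in ("wrist","side")]
a=[cv2.resize(a[0],(460,345)),cv2.resize(np.clip(a[1][150:270,290:396]*1.8,0,255).astype('uint8'),(305,345))]
cv2.imwrite("pics/c15.png",np.hstack(a))
E
```

```text
time: 20.12
tool_pos: [0.569, -0.1445, 0.1783]
eef_rot: [2.985, -0.293, 0.749]
ft_force: [-2.3, 0.2, -0.0]
opening: 0.0002
F cab -2.2480083118812706 [-2.26  0.15 -0.03]
time: 20.53
tool_pos: [0.5693, -0.1448, 0.1783]
eef_rot: [2.985, -0.293, 0.748]
ft_force: [-6.5, 1.6, 3.5]
opening: -0.0002
tcp [ 0.5693 -0.1448  0.1783] cab -0.0048 -0.0614
tip [ 0.5758 -0.1461  0.1659] cab 0.0018 -0.0614
F cab -6.710459000757437 [-6.53  1.57  3.52]
```

View pics/c15.png

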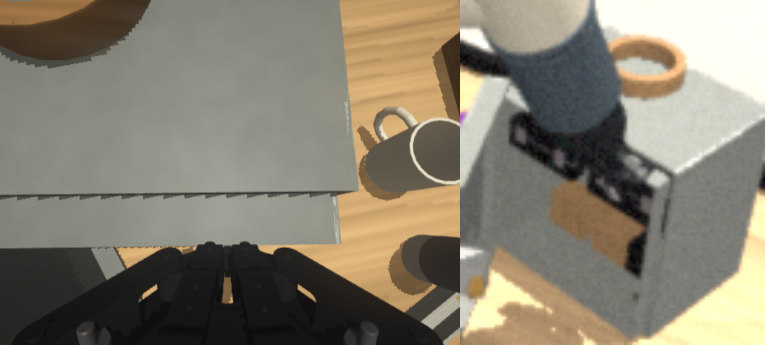

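Force rose to 6.7 N. Before trusting it as the stop, check whether a knuckle could be touching the front lip (both near row 245 of the wrist view).

```bash
python3 - <<'E'
from h import *
from rig import monitor
from scipy.spatial.transform import Rotation as R
o=monitor.get_obs();w=optics.camera_params("wrist");M=w["world_to_cam"];q=np.load("q.npy");c,s=np.cos(q[2]),np.sin(q[2])
f=210/np.tan(np.radians(w["vertical_fov"])/2)
def ray(u,v,z):
    d=M[:3,:3].T@np.array([(u-w["cx"])/f,(v-w["cy"])/f,1]);C=-M[:3,:3].T@M[:3,3];P=C+d*(z-C[2])/d[2];e=P[:2]-q[:2];return round(c*e[0]+s*e[1],4),round(-s*e[0]+c*e[1],4)
k=1/.8214
print("roof edge corner z.24",ray(355*k,191*k,.24)); 
for z in (.235,.225,.215): print("lip front",z,ray(337*k,244*k,z), "knuckle",ray(210*k,243*k,z))
T=R.from_rotvec(o["eef_rot"]).as_matrix();print(o["moment"])
import cv2
a=cv2.imread("pics/wrist8.png")[270:370,200:360];cv2.imwrite("pics/c16.png",cv2.resize(np.clip(a*1.8,0,255).astype('uint8'),(800,500),interpolation=cv2.INTER_CUBIC))
a=cv2.imread("pics/scene8.png")[155:225,190:270];cv2.imwrite("pics/c17.png",cv2.resize(np.clip(a*1.5,0,255).astype('uint8'),(640,560),interpolation=cv2.INTER_CUBIC))
E
```

```text
roof edge corner z.24 (np.float64(0.0052), np.float64(-0.1196))
lip front 0.235 (np.float64(-0.0182), np.float64(-0.1118)) knuckle (np.float64(-0.0177), np.float64(-0.0545))
lip front 0.225 (np.float64(-0.0193), np.float64(-0.1161)) knuckle (np.float64(-0.0187), np.float64(-0.0539))
lip front 0.215 (np.float64(-0.0203), np.float64(-0.1204)) knuckle (np.float64(-0.0197), np.float64(-0.0533))
[0.63249885 2.66079554 0.09587011]
```

View pics/c16.png

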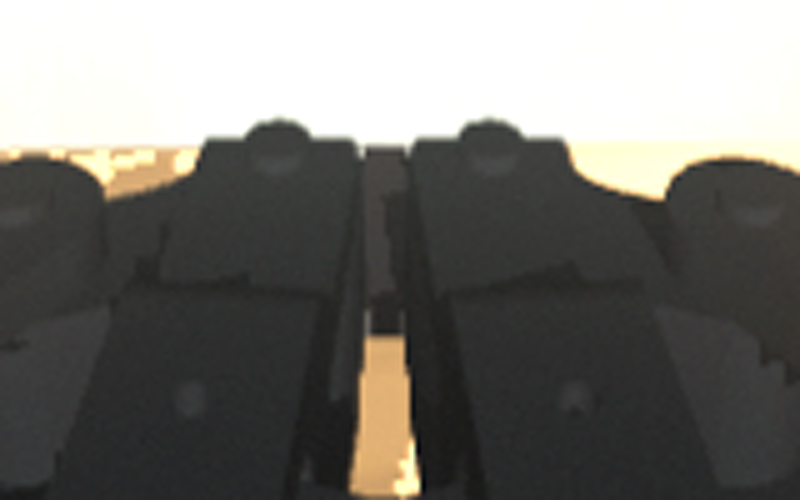

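View pics/c17.png

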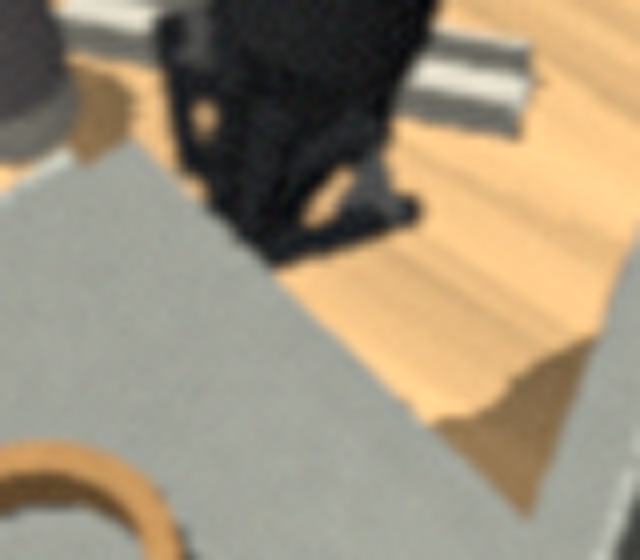

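The knuckles do line up with the front lip (lip front at about x = -18 mm), so this force could be either the lip or the stop. I'll back off, flatten the tool by 10° and go 6 mm lower, so that only the fingertips can touch, then feel again.

```bash

python3 -m handwheel '[[[0,-0.5,0.1,0,0,0,0],[0,-1,0.2,0,0,0,0],[0,-1.5,0.3,0,0,0,0],[0,-2,0.4,-0.2,0,0,0],[0,-2,0.4,-0.4,0,0,0]]]'
python3 -m handwheel '[[[0,0,0,0,-0.6,-3,0],[0,0,0,0,-1.2,-6,0],[0,0,0,-0.1,-1.9,-9.8,0],[0,0,0,-0.2,-1.9,-9.8,0],[0,0,0,-0.2,-1.9,-9.8,0]]]'
python3 st.py
python3 -m handwheel '[[[0,0.3,-0.06,0,0,0,0],[0,0.6,-0.12,0,0,0,0],[0,0.9,-0.18,0,0,0,0],[0,1,-0.2,0,0,0,0],[0,1,-0.2,0,0,0,0]]]';python3 st.py
python3 - <<'E'
from rig import optics
import cv2,numpy as np
for n in ("wrist","side"): cv2.imwrite(f"pics/{n}9.png",optics.snapshot(n)[:,:,::-1])
a=[cv2.imread(f"pics/{n}9.png") for n in ("wrist","side")]
a=[cv2.resize(a[0],(460,345)),cv2.resize(np.clip(a[1][150:270,290:396]*1.8,0,255).astype('uint8'),(305,345))]
cv2.imwrite("pics/c18.png",np.hstack(a))
E
```

```text
time: 21.1
tool_pos: [0.5489, -0.1405, 0.1744]
eef_rot: [2.985, -0.292, 0.75]
ft_force: [-0.2, -0.5, -1.7]
opening: -0.0002
time: 21.52
tool_pos: [0.5468, -0.1406, 0.1693]
eef_rot: [2.896, -0.283, 0.995]
ft_force: [-0.8, -0.9, -0.3]
opening: -0.0001
[ 0.039 -0.087 -0.867  0.801 -0.203  0.596]
[[ 0.774 -0.194  0.603]
 [-0.152 -0.981 -0.122]
 [ 0.615  0.003 -0.789]]
tcp [ 0.5468 -0.1406  0.1693] cab -0.0278 -0.0616
tip [ 0.5552 -0.1423  0.1582] cab -0.0191 -0.0617
F cab -0.6316088595426267 [-0.82 -0.92 -0.33]
time: 21.93
tool_pos: [0.5609, -0.1425, 0.1729]
eef_rot: [2.894, -0.284, 1.002]
ft_force: [-1.2, -0.2, 0.0]
opening: 0.0001
[ 0.036 -0.063 -0.836  0.788 -0.203  0.61 ]
[[ 0.771 -0.195  0.606]
 [-0.152 -0.981 -0.122]
 [ 0.619  0.002 -0.786]]
tcp [ 0.5609 -0.1425  0.1729] cab -0.0135 -0.0608
tip [ 0.5694 -0.1442  0.1619] cab -0.0048 -0.0608
F cab -1.147608331554751 [-1.22 -0.24  0.  ]
```

View pics/c18.png

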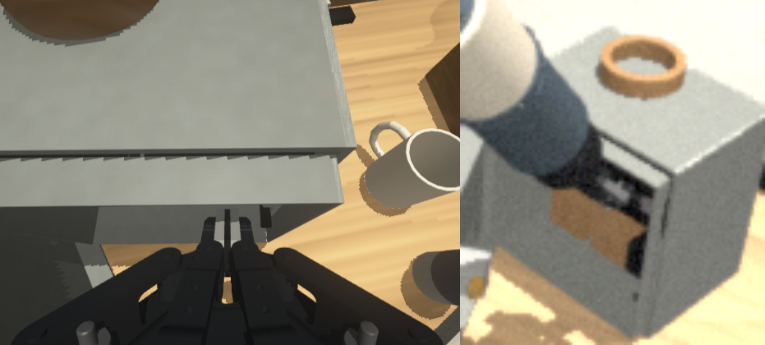

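Now the knuckles are well clear of the lip and only the tips reach under it. Feel forward again.

```bash

python3 -m handwheel '[[[0,0.1,-0.02,0,0,0,0],[0,0.2,-0.04,0,0,0,0],[0,0.3,-0.06,0,0,0,0],[0,0.3,-0.06,0,0,0,0],[0,0.3,-0.06,0,0,0,0]]]';sh f.sh|tail -3
python3 -m handwheel '[[[0,0.05,-0.01,0,0,0,0],[0,0.1,-0.02,0,0,0,0],[0,0.15,-0.03,0,0,0,0],[0,0.2,-0.04,0,0,0,0],[0,0.2,-0.04,0,0,0,0]]]';sh f.sh|tail -3
python3 -m handwheel '[[[0,0.02,0,0,0,0,0],[0,0.05,-0.01,0,0,0,0],[0,0.07,-0.01,0,0,0,0],[0,0.1,-0.02,0,0,0,0],[0,0.1,-0.02,0,0,0,0]]]';sh f.sh|tail -3
```

```text
time: 22.45
tool_pos: [0.5628, -0.1433, 0.1723]
eef_rot: [2.894, -0.284, 1.001]
ft_force: [0.3, -0.1, -0.0]
opening: -0.0005
tcp [ 0.5628 -0.1433  0.1723] cab -0.0115 -0.0612
tip [ 0.5713 -0.145   0.1613] cab -0.0029 -0.0613
F cab 0.3234520281954726 [ 0.31 -0.1  -0.02]
time: 22.87
tool_pos: [0.5649, -0.1437, 0.1723]
eef_rot: [2.894, -0.284, 1.001]
ft_force: [-0.7, -0.0, -0.5]
opening: -0.0002
tcp [ 0.5649 -0.1437  0.1723] cab -0.0094 -0.0612
tip [ 0.5733 -0.1454  0.1613] cab -0.0007 -0.0612
F cab -0.6784329739309541 [-0.69 -0.02 -0.55]
time: 23.28
tool_pos: [0.5658, -0.1439, 0.1723]
eef_rot: [2.894, -0.284, 1.001]
ft_force: [-0.5, -0.2, 0.1]
opening: -0.0001
tcp [ 0.5658 -0.1439  0.1723] cab -0.0084 -0.0612
tip [ 0.5743 -0.1456  0.1613] cab 0.0002 -0.0612
F cab -0.47200114073395216 [-0.51 -0.15  0.1 ]
```

```bash

python3 -m handwheel '[[[0,0.05,-0.01,0,0,0,0],[0,0.1,-0.02,0,0,0,0],[0,0.15,-0.03,0,0,0,0],[0,0.2,-0.04,0,0,0,0],[0,0.2,-0.04,0,0,0,0]]]';sh f.sh|tail -3
python3 -m handwheel '[[[0,0.02,0,0,0,0,0],[0,0.05,-0.01,0,0,0,0],[0,0.07,-0.01,0,0,0,0],[0,0.1,-0.02,0,0,0,0],[0,0.1,-0.02,0,0,0,0]]]';sh f.sh|tail -3
python3 -m handwheel '[[[0,0.02,0,0,0,0,0],[0,0.05,-0.01,0,0,0,0],[0,0.07,-0.01,0,0,0,0],[0,0.1,-0.02,0,0,0,0],[0,0.1,-0.02,0,0,0,0]]]';sh f.sh|tail -3
```

```text
time: 23.7
tool_pos: [0.5679, -0.1443, 0.1724]
eef_rot: [2.894, -0.284, 1.001]
ft_force: [-0.0, 0.7, 0.1]
opening: -0.0001
tcp [ 0.5679 -0.1443  0.1724] cab -0.0063 -0.0612
tip [ 0.5764 -0.146   0.1614] cab 0.0023 -0.0612
F cab -0.1414191603911111 [-0.01  0.67  0.15]
time: 24.12
tool_pos: [0.5688, -0.1445, 0.1723]
eef_rot: [2.894, -0.284, 1.001]
ft_force: [0.3, -0.7, 0.8]
opening: 0.0003
tcp [ 0.5688 -0.1445  0.1723] cab -0.0054 -0.0612
tip [ 0.5773 -0.1462  0.1613] cab 0.0033 -0.0612
F cab 0.43946703278915145 [ 0.31 -0.68  0.78]
time: 24.53
tool_pos: [0.5698, -0.1447, 0.1723]
eef_rot: [2.894, -0.284, 1.001]
ft_force: [0.2, -0.5, 0.5]
opening: 0.0003
tcp [ 0.5698 -0.1447  0.1723] cab -0.0043 -0.0612
tip [ 0.5783 -0.1464  0.1613] cab 0.0043 -0.0612
F cab 0.2856205289876856 [ 0.2  -0.49  0.46]
```

```bash

python3 -m handwheel '[[[0,0.02,0,0,0,0,0],[0,0.05,-0.01,0,0,0,0],[0,0.07,-0.01,0,0,0,0],[0,0.1,-0.02,0,0,0,0],[0,0.1,-0.02,0,0,0,0]]]';sh f.sh|tail -1
python3 -m handwheel '[[[0,0.02,0,0,0,0,0],[0,0.05,-0.01,0,0,0,0],[0,0.07,-0.01,0,0,0,0],[0,0.1,-0.02,0,0,0,0],[0,0.1,-0.02,0,0,0,0]]]';sh f.sh|tail -1
python3 -m handwheel '[[[0,0.02,0,0,0,0,0],[0,0.05,-0.01,0,0,0,0],[0,0.07,-0.01,0,0,0,0],[0,0.1,-0.02,0,0,0,0],[0,0.1,-0.02,0,0,0,0]]]';sh f.sh|tail -3
```

```text
time: 24.95
tool_pos: [0.5708, -0.1449, 0.1724]
eef_rot: [2.894, -0.284, 1.001]
ft_force: [0.7, -0.2, 1.0]
opening: 0.0002
F cab 0.7348036721701359 [ 0.71 -0.17  1.  ]
time: 25.37
tool_pos: [0.5718, -0.1451, 0.1723]
eef_rot: [2.894, -0.284, 1.001]
ft_force: [-0.0, -0.5, -0.6]
opening: 0.0001
F cab 0.072645999583627 [-0.03 -0.55 -0.55]
time: 25.78
tool_pos: [0.5724, -0.1454, 0.1722]
eef_rot: [2.894, -0.285, 1.001]
ft_force: [-5.6, 0.5, 1.9]
opening: 0.0001
tcp [ 0.5724 -0.1454  0.1722] cab -0.0017 -0.0614
tip [ 0.5808 -0.1471  0.1612] cab 0.0069 -0.0614
F cab -5.544848104928417 [-5.55  0.51  1.94]
```

From 0 straight to 5.5 N, against only about 2.2 N while sliding, so this looks like the hard stop. One 0.5 mm nudge and a hold to confirm.

```bash

python3 -m handwheel '[[[0,0.02,0,0,0,0,0],[0,0.04,-0.01,0,0,0,0],[0,0.05,-0.01,0,0,0,0],[0,0.05,-0.01,0,0,0,0],[0,0.05,-0.01,0,0,0,0]]]';sh f.sh|tail -3
python3 -m handwheel '[[[0,0,0,0,0,0,0],[0,0,0,0,0,0,0],[0,0,0,0,0,0,0],[0,0,0,0,0,0,0],[0,0,0,0,0,0,0]]]';sh f.sh|tail -1
python3 - <<'E'
from rig import optics
import cv2,numpy as np
for n in ("wrist","side"): cv2.imwrite(f"pics/{n}10.png",optics.snapshot(n)[:,:,::-1])
a=[cv2.imread(f"pics/{n}10.png") for n in ("wrist","side")]
a=[cv2.resize(a[0],(460,345)),cv2.resize(np.clip(a[1][150:270,290:396]*1.8,0,255).astype('uint8'),(305,345))]
cv2.imwrite("pics/c19.png",np.hstack(a))
E
```

```text
time: 26.2
tool_pos: [0.5725, -0.1455, 0.1722]
eef_rot: [2.894, -0.285, 1.0]
ft_force: [-8.7, 3.1, 5.5]
opening: 0.0001
tcp [ 0.5725 -0.1455  0.1722] cab -0.0016 -0.0615
tip [ 0.5809 -0.1472  0.1611] cab 0.0071 -0.0615
F cab -9.09561239901856 [-8.67  3.05  5.48]
time: 26.62
tool_pos: [0.5725, -0.1455, 0.1722]
eef_rot: [2.894, -0.285, 1.0]
ft_force: [-9.4, 3.4, 5.8]
opening: 0.0003
F cab -9.902210289947467 [-9.42  3.42  5.77]
```

View pics/c19.png

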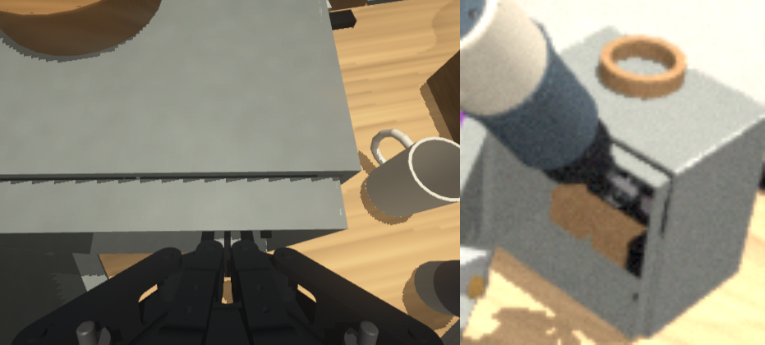

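```bash
python3 - <<'E'
import cv2,numpy as np
a=[cv2.resize(np.clip(cv2.imread(f"pics/wrist{n}.png")[240:345,200:360]*2.2,0,255).astype('uint8'),(400,262),interpolation=cv2.INTER_CUBIC) for n in (9,10,6,8)]
cv2.imwrite("pics/c20.png",np.vstack([np.hstack(a[:2]),np.hstack(a[2:])]))
a=[cv2.resize(np.clip(cv2.imread(f"pics/side{n}.png")[185:245,310:380]*2.2,0,255).astype('uint8'),(400,343),interpolation=cv2.INTER_CUBIC) for n in (8,10)]
cv2.imwrite("pics/c21.png",np.hstack(a))
E
```

```text
(no output)
```

View pics/c20.png

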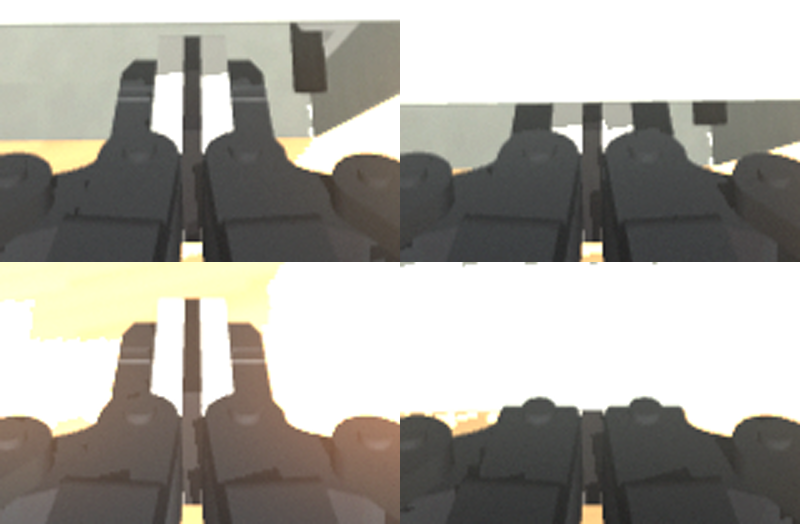

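View pics/c21.png

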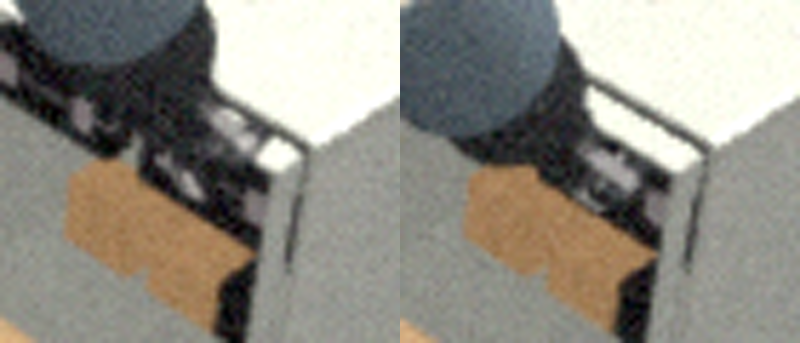

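Both contact geometries put the case front at the same place (about 0.5 mm apart). It held 9.9 N without creeping, and the force runs along the fingers, which indicates tip contact. I'll retreat and check that both cases stand flush.

```bash

python3 -m handwheel '[[[0,-1,0.2,0,0,0,0],[0,-2.5,0.5,0,0,0,0],[0,-4,0.8,0.5,0,0,0],[0,-5.5,1.1,1,0,0,0],[0,-7,1.4,2,0,0,0]]]';sh f.sh
python3 - <<'E'
from rig import optics
import cv2,numpy as np
for n in ("wrist","side","scene"): cv2.imwrite(f"pics/{n}11.png",optics.snapshot(n)[:,:,::-1])
a=cv2.imread("pics/wrist11.png");cv2.imwrite("pics/c22.png",cv2.resize(np.clip(a*1.8,0,255).astype('uint8'),(800,600)))
a=cv2.imread("pics/side11.png")[160:290,270:410];cv2.imwrite("pics/c23.png",cv2.resize(np.clip(a*2.,0,255).astype('uint8'),(646,600),interpolation=cv2.INTER_CUBIC))
E
```

```text
time: 27.13
tool_pos: [0.5013, -0.1317, 0.191]
eef_rot: [2.895, -0.285, 0.997]
ft_force: [0.0, -1.3, 0.9]
opening: 0.0004
tcp [ 0.5013 -0.1317  0.191 ] cab -0.0741 -0.0616
tip [ 0.5097 -0.1334  0.1799] cab -0.0655 -0.0617
F cab 0.27912107133742003 [ 0.03 -1.3   0.91]
```

View pics/c22.png

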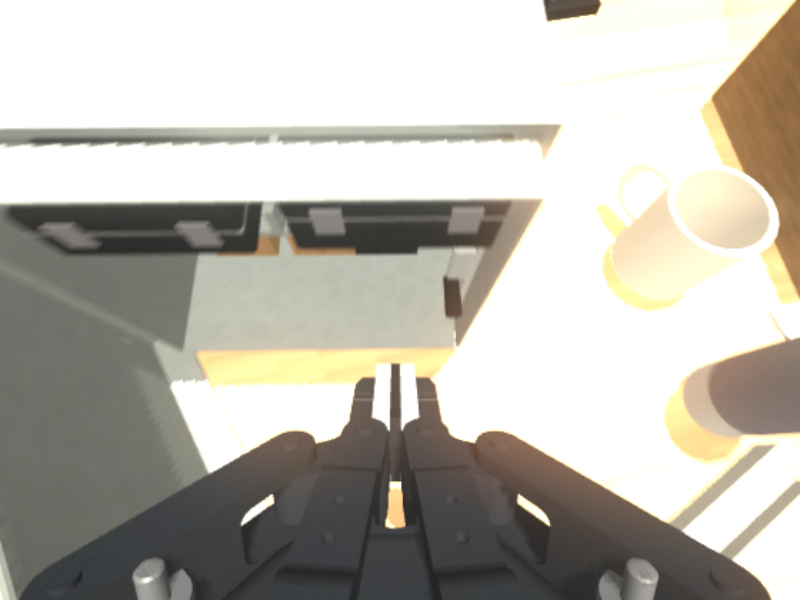

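View pics/c23.png

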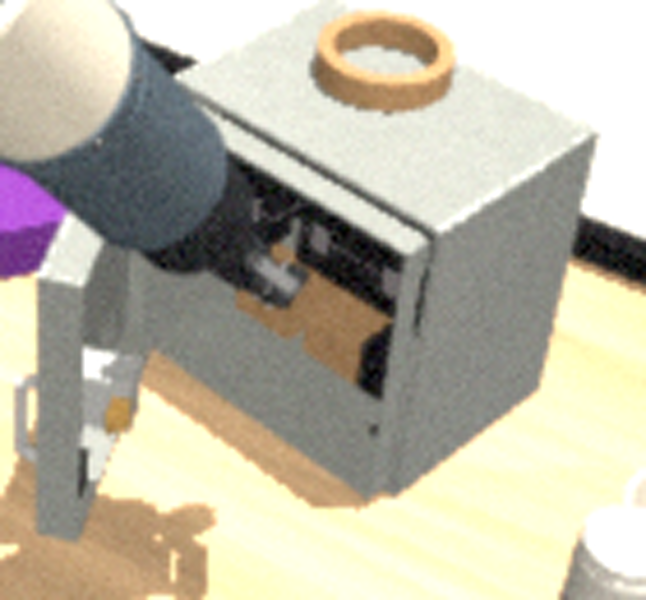

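Case fronts are flush (lower edges at about rows 253 and 252 in the wrist view), so the case is home with the door still wide open. Now plan the door sweep.

```bash
cat > plan.py <<'E'
import numpy as np,sys
from h import *
from rig import monitor
from scipy.spatial.transform import Rotation as R
q=np.load("q.npy");o=monitor.get_obs()
def Rt(hdeg,tdeg=28):
    h,t=np.radians([hdeg,tdeg]);z=np.array([np.cos(h)*np.sin(t),np.sin(h)*np.sin(t),-np.cos(t)]);y=np.array([np.sin(h),-np.cos(h),0]);return R.from_matrix(np.c_[np.cross(y,z),y,z])
def tcp(th,so,hdeg,z=.195,tdeg=28,u=.205):
    P=cab2w(q,door(th,u,.03+so,.2))[0]; A=Rt(hdeg,tdeg).as_matrix()
    T=P-A@np.array([0,0,-.01]); T[2]=z; return T
def step(p,Rc,T,Rn):
    d=(T-p)*100; r=(Rn*Rc.inv()).as_rotvec(degrees=True)
    print("d cm",d.round(2),"turn",r.round(1),"n",np.linalg.norm(r).round(1),"->",T.round(3)); return T,Rn
E
python3 - <<'E'
from plan import *
p,Rc=o["tool_pos"],R.from_rotvec(o["eef_rot"])
a=tcp(q[3],.045,-40)
p,Rc=step(p,Rc,np.array([p[0]-.03,p[1],.34]),Rt(-11.1))
p,Rc=step(p,Rc,np.array([a[0],a[1],.34]),Rt(-40))
p,Rc=step(p,Rc,a,Rt(-40))
for th,so,h in ((1.0,.012,-40),(.8,.012,-36),(.6,.012,-30),(.45,.012,-24),(.3,.012,-17),(.2,.012,-11.1)):
    p,Rc=step(p,Rc,tcp(th,so,h),Rt(h))
E
```

```text
d cm [-3.    0.   14.64] turn [ 2.  10.1  0.1] n 10.3 -> [ 0.473 -0.131  0.34 ]
d cm [-7.91 15.37  0.  ] turn [ -0.   -0.  -28.9] n 28.9 -> [0.394 0.023 0.34 ]
d cm [  0.    0.  -14.5] turn [0. 0. 0.] n 0.0 -> [0.394 0.023 0.195]
d cm [ 1.22 -3.2   0.  ] turn [0. 0. 0.] n 0.0 -> [ 0.406 -0.009  0.195]
d cm [ 1.15 -4.    0.  ] turn [0. 0. 4.] n 4.0 -> [ 0.418 -0.049  0.195]
d cm [ 1.94 -3.68  0.  ] turn [0. 0. 6.] n 6.0 -> [ 0.437 -0.086  0.195]
d cm [ 1.92 -2.45  0.  ] turn [ 0. -0.  6.] n 6.0 -> [ 0.456 -0.11   0.195]
d cm [ 2.27 -2.13  0.  ] turn [0. 0. 7.] n 7.0 -> [ 0.479 -0.132  0.195]
d cm [ 1.68 -1.21  0.  ] turn [-0.   0.   5.9] n 5.9 -> [ 0.496 -0.144  0.195]
```

```bash

python3 -m handwheel '[[[0,-1,0,2.5,0.4,2,0],[0,-2,0,5.5,0.8,4,0],[0,-3,0,8.5,1.2,6,0],[0,-3,0,11.5,1.6,8,0],[0,-3,0,14.6,2,10.1,0]]]'
python3 -m handwheel '[[[0,-1.6,3,0,0,0,-5.8],[0,-3.2,6.1,0,0,0,-11.6],[0,-4.8,9.2,0,0,0,-17.4],[0,-6.4,12.3,0,0,0,-23.2],[0,-7.9,15.4,0,0,0,-28.9]]]'
python3 st.py
python3 -m handwheel '[[[0,0,0,-1.5,0,0,0],[0,0,0,-3,0,0,0],[0,0,0,-4.5,0,0,0],[0,0,0,-6,0,0,0],[0,0,0,-7.5,0,0,0]]]';python3 st.py
```

```text
time: 27.7
tool_pos: [0.4729, -0.1313, 0.3399]
eef_rot: [2.989, -0.293, 0.74]
ft_force: [0.9, 0.5, -0.5]
opening: 0.0002
time: 28.12
tool_pos: [0.4187, -0.0248, 0.336]
eef_rot: [2.828, -0.784, 0.68]
ft_force: [0.7, 0.4, -0.7]
opening: -0.0004
[ 0.744 -0.315 -0.424  0.466 -1.347  0.207]
[[ 0.763 -0.516  0.389]
 [-0.457 -0.857 -0.238]
 [ 0.456  0.004 -0.89 ]]
tcp [ 0.4187 -0.0248  0.336 ] cab -0.1757 0.0273
tip [ 0.4241 -0.0281  0.3235] cab -0.1698 0.0251
F cab 0.6009420955548611 [ 0.69  0.37 -0.73]
time: 28.53
tool_pos: [0.4194, -0.0247, 0.2599]
eef_rot: [2.831, -0.776, 0.678]
ft_force: [0.1, 0.3, -0.1]
opening: 0.0002
[ 0.731 -0.308 -0.615  0.493 -1.164  0.129]
[[ 0.767 -0.511  0.388]
 [-0.453 -0.86  -0.236]
 [ 0.454  0.005 -0.891]]
tcp [ 0.4194 -0.0247  0.2599] cab -0.1751 0.0275
tip [ 0.4248 -0.028   0.2474] cab -0.1691 0.0253
F cab 0.024202236529441153 [ 0.08  0.27 -0.08]
```

The sideways move was cut short by the speed limit, leaving the tips just above the door. Raise, move out to the outer side, then descend.

```bash

python3 -m handwheel '[[[0,0,0,2,0,0,0],[0,-0.8,1.5,3,0,0,-1.5],[0,-1.6,3,3,0,0,-2.5],[0,-2.4,4.5,3,0,0,-2.5],[0,-2.5,4.8,3,0,0,-2.5]]]';python3 st.py
python3 -m handwheel '[[[0,0,0,-1.8,0,0,0],[0,0,0,-3.6,0,0,0],[0,0,0,-5.4,0,0,0],[0,0,0,-7.2,0,0,0],[0,0,0,-9,0,0,0]]]';python3 st.py
python3 - <<'E'
from rig import optics
import cv2,numpy as np
for n in ("wrist","side"): cv2.imwrite(f"pics/{n}12.png",optics.snapshot(n)[:,:,::-1])
a=[cv2.imread(f"pics/{n}12.png") for n in ("wrist","side")]
a=[cv2.resize(a[0],(440,330)),cv2.resize(a[1][120:320,200:410],(347,330))]
cv2.imwrite("pics/c24.png",np.hstack(a))
E
```

```text
time: 28.95
tool_pos: [0.3942, 0.0246, 0.2908]
eef_rot: [2.806, -0.834, 0.673]
ft_force: [1.0, -0.1, -0.1]
opening: 0.0004
[ 0.951 -0.319 -0.543  0.484 -1.357 -0.065]
[[ 0.746 -0.547  0.379]
 [-0.486 -0.837 -0.252]
 [ 0.455  0.004 -0.891]]
tcp [0.3942 0.0246 0.2908] cab -0.2094 0.071
tip [0.3995 0.0211 0.2784] cab -0.2035 0.0686
F cab 0.9687440725835275 [ 0.97 -0.07 -0.06]
time: 29.37
tool_pos: [0.3943, 0.0229, 0.1998]
eef_rot: [2.806, -0.836, 0.672]
ft_force: [-0.2, 0.5, 0.0]
opening: 0.0001
[ 0.933 -0.286 -0.763  0.526 -1.127 -0.179]
[[ 0.746 -0.548  0.378]
 [-0.487 -0.836 -0.252]
 [ 0.454  0.005 -0.891]]
tcp [0.3943 0.0229 0.1998] cab -0.2089 0.0694
tip [0.3996 0.0194 0.1873] cab -0.2031 0.067
F cab -0.26733250983782897 [-0.17  0.5   0.05]
```

View pics/c24.png

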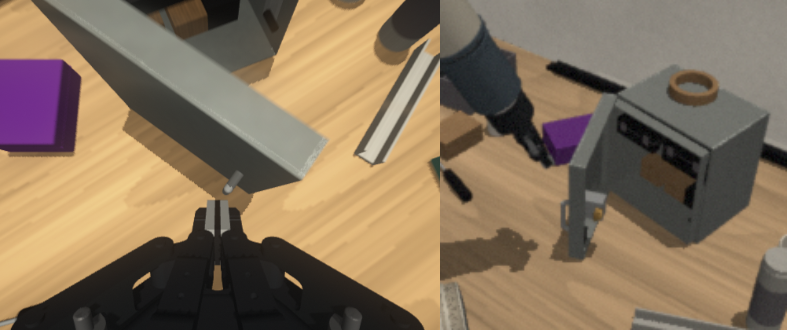

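The fingers are on the outer side of the door near its free edge, above the pull. Begin the swing.

```bash

python3 -m handwheel '[[[0,0.3,-0.7,-0.3,0,0,0],[0,0.6,-1.4,-0.6,0,0,0],[0,0.9,-2.1,-0.8,0,0,0],[0,1.1,-2.8,-0.8,0,0,0],[0,1.2,-3.2,-0.8,0,0,0]]]'
python3 -m handwheel '[[[0,0.2,-0.8,0,0,0,0],[0,0.4,-1.6,0,0,0,0],[0,0.7,-2.4,0,0,0,0],[0,0.9,-3.2,0,0,0,0],[0,1.2,-4,0,0,0,0]]]'
python3 -m handwheel '[[[0,0.3,-0.8,0,0,0,1],[0,0.7,-1.5,0,0,0,2],[0,1.1,-2.2,0,0,0,3],[0,1.5,-3,0,0,0,4],[0,1.9,-3.7,0,0,0,5]]]'
python3 - <<'E'
from rig import optics
import cv2,numpy as np
for n in ("wrist","side","scene"): cv2.imwrite(f"pics/{n}13.png",optics.snapshot(n)[:,:,::-1])
a=[cv2.imread(f"pics/{n}13.png") for n in ("wrist","side")]
a=[cv2.resize(a[0],(440,330)),cv2.resize(a[1][120:320,200:410],(347,330))]
cv2.imwrite("pics/c25.png",np.hstack(a))
E
```

```text
time: 29.88
tool_pos: [0.4067, -0.0093, 0.1939]
eef_rot: [2.806, -0.837, 0.673]
ft_force: [-1.1, 2.0, -0.1]
opening: -0.0001
time: 30.3
tool_pos: [0.4189, -0.0488, 0.194]
eef_rot: [2.807, -0.836, 0.674]
ft_force: [-0.2, 0.7, -0.5]
opening: -0.0001
time: 30.72
tool_pos: [0.4379, -0.0861, 0.194]
eef_rot: [2.857, -0.715, 0.687]
ft_force: [0.3, 1.1, 0.8]
opening: 0.0002
```

View pics/c25.png

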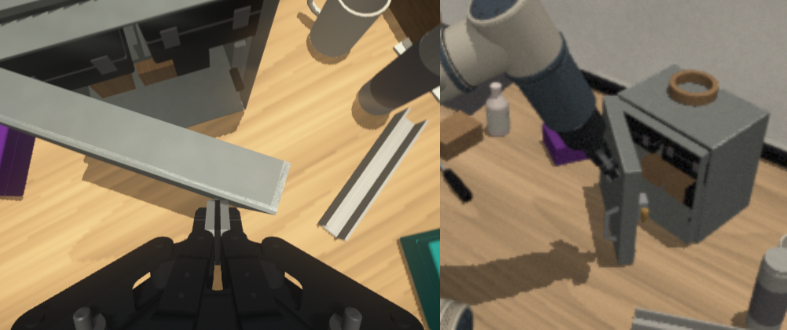

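The door follows (about 0.6 rad), with the tips on its outer face. Continue to about 0.3 rad, then go slower.

```bash

python3 -m handwheel '[[[0,0.4,-0.5,0,0,0,1],[0,0.8,-1,0,0,0,2],[0,1.2,-1.5,0,0,0,3],[0,1.6,-2,0,0,0,4],[0,1.9,-2.5,0,0,0,6]]]'
python3 -m handwheel '[[[0,0.4,-0.4,0,0,0,1],[0,0.9,-0.8,0,0,0,3],[0,1.4,-1.3,0,0,0,4],[0,1.8,-1.7,0,0,0,6],[0,2.3,-2.1,0,0,0,7]]]'
python3 st.py
python3 - <<'E'
from plan import *
p,Rc=o["tool_pos"],R.from_rotvec(o["eef_rot"])
for th in (.22,.18,.1,.0): p,Rc=step(p,Rc,tcp(th,.012,-11.1,z=.194),Rt(-11.1))
E
python3 - <<'E'
from rig import optics
import cv2,numpy as np
for n in ("wrist","side","scene"): cv2.imwrite(f"pics/{n}14.png",optics.snapshot(n)[:,:,::-1])
a=[cv2.imread(f"pics/{n}14.png") for n in ("wrist","side")]
a=[cv2.resize(a[0],(440,330)),cv2.resize(a[1][120:320,200:410],(347,330))]
cv2.imwrite("pics/c26.png",np.hstack(a))
E
```

```text
time: 31.28
tool_pos: [0.4565, -0.1105, 0.1933]
eef_rot: [2.911, -0.568, 0.698]
ft_force: [-0.3, 0.9, -0.2]
opening: 0.0
time: 31.7
tool_pos: [0.4791, -0.1316, 0.1932]
eef_rot: [2.967, -0.393, 0.711]
ft_force: [-0.2, 1.1, 0.1]
opening: -0.0
[ 0.198 -0.169 -0.633  0.322 -0.707  0.906]
[[ 0.861 -0.261  0.437]
 [-0.231 -0.965 -0.122]
 [ 0.454  0.004 -0.891]]
tcp [ 0.4791 -0.1316  0.1932] cab -0.0958 -0.0659
tip [ 0.4852 -0.1333  0.1807] cab -0.0895 -0.0664
F cab -0.37826886215033634 [-0.17  1.07  0.07]
d cm [ 1.32 -0.97  0.08] turn [ 0. -1.  4.] n 4.2 -> [ 0.492 -0.141  0.194]
d cm [ 0.69 -0.47  0.  ] turn [0. 0. 0.] n 0.0 -> [ 0.499 -0.146  0.194]
d cm [ 1.44 -0.85  0.  ] turn [0. 0. 0.] n 0.0 -> [ 0.514 -0.155  0.194]
d cm [ 1.89 -0.9   0.  ] turn [0. 0. 0.] n 0.0 -> [ 0.532 -0.164  0.194]
```

View pics/c26.png

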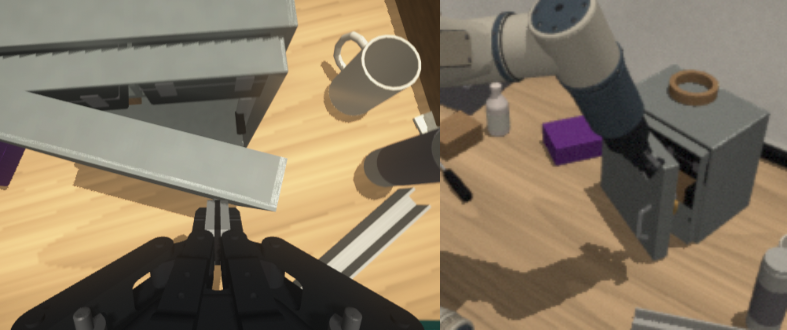

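```bash

python3 -m handwheel '[[[0,0.3,-0.2,0,0,0,1],[0,0.6,-0.4,0,0,0,2],[0,0.9,-0.6,0,0,0,3],[0,1.1,-0.8,0,0,0,4],[0,1.3,-1,0,0,0,4]]]'
python3 -m handwheel '[[[0,0.1,-0.07,0,0,0,0],[0,0.2,-0.14,0,0,0,0],[0,0.3,-0.2,0,0,0,0],[0,0.4,-0.27,0,0,0,0],[0,0.5,-0.33,0,0,0,0]]]';sh f.sh
python3 -m handwheel '[[[0,0.1,-0.06,0,0,0,0],[0,0.2,-0.12,0,0,0,0],[0,0.3,-0.18,0,0,0,0],[0,0.4,-0.24,0,0,0,0],[0,0.4,-0.24,0,0,0,0]]]';sh f.sh
```

```text
time: 32.27
tool_pos: [0.4918, -0.1415, 0.193]
eef_rot: [2.993, -0.292, 0.717]
ft_force: [-0.9, 0.3, 0.4]
opening: 0.0001
time: 32.68
tool_pos: [0.497, -0.145, 0.1929]
eef_rot: [2.993, -0.292, 0.718]
ft_force: [-0.7, 0.6, 0.5]
opening: 0.0001
tcp [ 0.497  -0.145   0.1929] cab -0.0757 -0.0756
tip [ 0.5032 -0.1463  0.1804] cab -0.0694 -0.0757
F cab -0.8234615457984387 [-0.72  0.62  0.49]
time: 33.1
tool_pos: [0.5012, -0.1477, 0.1929]
eef_rot: [2.993, -0.293, 0.718]
ft_force: [0.3, 0.3, 0.1]
opening: 0.0001
tcp [ 0.5012 -0.1477  0.1929] cab -0.0711 -0.0774
tip [ 0.5074 -0.149   0.1805] cab -0.0647 -0.0774
F cab 0.27284325665680476 [0.34 0.32 0.1 ]
```

```bash

python3 -m handwheel '[[[0,0.09,-0.05,0,0,0,0],[0,0.18,-0.1,0,0,0,0],[0,0.27,-0.15,0,0,0,0],[0,0.35,-0.2,0,0,0,0],[0,0.35,-0.2,0,0,0,0]]]';sh f.sh|tail -1
python3 -m handwheel '[[[0,0.09,-0.05,0,0,0,0],[0,0.18,-0.1,0,0,0,0],[0,0.27,-0.15,0,0,0,0],[0,0.35,-0.2,0,0,0,0],[0,0.35,-0.2,0,0,0,0]]]';sh f.sh
```

```text
time: 33.52
tool_pos: [0.5047, -0.1496, 0.1929]
eef_rot: [2.993, -0.293, 0.718]
ft_force: [0.2, 0.3, -0.1]
opening: -0.0
F cab 0.10482134641200322 [ 0.16  0.28 -0.13]
time: 33.93
tool_pos: [0.5082, -0.1516, 0.1929]
eef_rot: [2.993, -0.293, 0.718]
ft_force: [0.6, 1.0, -0.0]
opening: -0.0
tcp [ 0.5082 -0.1516  0.1929] cab -0.0635 -0.0799
tip [ 0.5144 -0.1529  0.1805] cab -0.0571 -0.0799
F cab 0.39531577053283434 [ 0.59  0.97 -0.01]
```

```bash

python3 -m handwheel '[[[0,0.05,-0.03,0,0,0,0],[0,0.1,-0.06,0,0,0,0],[0,0.15,-0.08,0,0,0,0],[0,0.2,-0.1,0,0,0,0],[0,0.2,-0.1,0,0,0,0]]]';sh f.sh|tail -3
```

```text
time: 34.35
tool_pos: [0.5101, -0.1526, 0.1929]
eef_rot: [2.993, -0.293, 0.718]
ft_force: [-0.3, 0.1, 0.2]
opening: 0.0002
tcp [ 0.5101 -0.1526  0.1929] cab -0.0614 -0.0805
tip [ 0.5163 -0.1539  0.1805] cab -0.0551 -0.0806
F cab -0.33990929633601746 [-0.32  0.12  0.17]
```

```bash

python3 - <<'E'
from rig import optics
import cv2,numpy as np
for n in ("wrist","side"): cv2.imwrite(f"pics/{n}15.png",optics.snapshot(n)[:,:,::-1])
a=[cv2.imread(f"pics/{n}15.png") for n in ("wrist","side")]
a=[cv2.resize(a[0],(440,330)),cv2.resize(a[1][120:320,200:410],(347,330))]
cv2.imwrite("pics/c27.png",np.hstack(a))
E
```

```text
(no output)
```

View pics/c27.png

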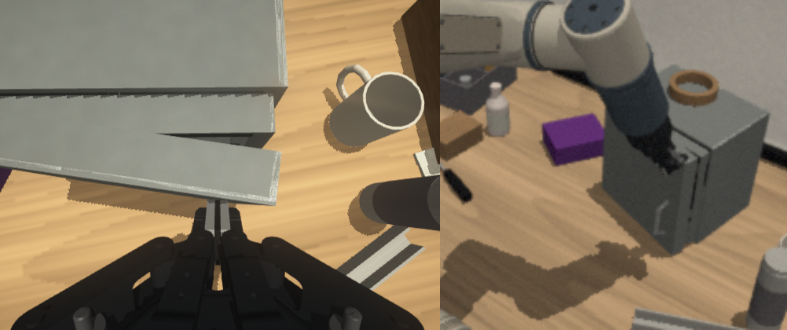

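In contact, door about 0.15 rad, small gap remaining. Continue slowly, checking force each step.

```bash

python3 -m handwheel '[[[0,0.05,-0.02,0,0,0,0],[0,0.1,-0.04,0,0,0,0],[0,0.15,-0.06,0,0,0,0],[0,0.2,-0.08,0,0,0,0],[0,0.25,-0.1,0,0,0,0]]]';sh f.sh|tail -1
python3 -m handwheel '[[[0,0.05,-0.02,0,0,0,0],[0,0.1,-0.04,0,0,0,0],[0,0.15,-0.06,0,0,0,0],[0,0.2,-0.08,0,0,0,0],[0,0.2,-0.08,0,0,0,0]]]';sh f.sh|tail -1
python3 -m handwheel '[[[0,0.05,-0.02,0,0,0,0],[0,0.1,-0.04,0,0,0,0],[0,0.15,-0.05,0,0,0,0],[0,0.2,-0.07,0,0,0,0],[0,0.2,-0.07,0,0,0,0]]]';sh f.sh|tail -3
```

```text
time: 34.87
tool_pos: [0.5125, -0.1536, 0.1929]
eef_rot: [2.993, -0.293, 0.717]
ft_force: [-0.6, -0.0, -0.1]
opening: 0.0002
F cab -0.6037187623854791 [-0.62 -0.02 -0.09]
time: 35.28
tool_pos: [0.5146, -0.1544, 0.1929]
eef_rot: [2.993, -0.293, 0.718]
ft_force: [-0.6, -0.2, -0.4]
opening: 0.0003
F cab -0.5697941288551143 [-0.61 -0.17 -0.4 ]
time: 35.7
tool_pos: [0.5166, -0.155, 0.1929]
eef_rot: [2.993, -0.293, 0.718]
ft_force: [-1.1, -0.3, 0.1]
opening: -0.0
tcp [ 0.5166 -0.155   0.1929] cab -0.0546 -0.0816
tip [ 0.5228 -0.1563  0.1804] cab -0.0482 -0.0817
F cab -0.9919836282658003 [-1.08 -0.34  0.11]
```

```bash

python3 -m handwheel '[[[0,0.05,-0.02,0,0,0,0],[0,0.1,-0.03,0,0,0,0],[0,0.15,-0.05,0,0,0,0],[0,0.2,-0.06,0,0,0,0],[0,0.2,-0.06,0,0,0,0]]]';sh f.sh|tail -1
python3 -m handwheel '[[[0,0.05,-0.02,0,0,0,0],[0,0.1,-0.03,0,0,0,0],[0,0.15,-0.05,0,0,0,0],[0,0.15,-0.05,0,0,0,0],[0,0.15,-0.05,0,0,0,0]]]';sh f.sh|tail -3
```

```text
time: 36.12
tool_pos: [0.5186, -0.1557, 0.193]
eef_rot: [2.993, -0.292, 0.718]
ft_force: [-0.5, 0.0, -0.8]
opening: 0.0002
F cab -0.4755807134322001 [-0.48  0.04 -0.85]
time: 36.53
tool_pos: [0.5201, -0.1561, 0.193]
eef_rot: [2.993, -0.292, 0.718]
ft_force: [-0.8, 0.3, -0.7]
opening: -0.0001
tcp [ 0.5201 -0.1561  0.193 ] cab -0.0509 -0.082
tip [ 0.5263 -0.1574  0.1805] cab -0.0446 -0.0821
F cab -0.8439121075259384 [-0.8   0.29 -0.71]
```

```bash

python3 -m handwheel '[[[0,0.05,-0.02,0,0,0,0],[0,0.1,-0.03,0,0,0,0],[0,0.15,-0.05,0,0,0,0],[0,0.15,-0.05,0,0,0,0],[0,0.15,-0.05,0,0,0,0]]]';sh f.sh|tail -3
```

```text
time: 36.95
tool_pos: [0.5216, -0.1566, 0.193]
eef_rot: [2.993, -0.293, 0.718]
ft_force: [-0.8, 0.6, -1.4]
opening: 0.0003
tcp [ 0.5216 -0.1566  0.193 ] cab -0.0494 -0.0822
tip [ 0.5278 -0.1579  0.1805] cab -0.043 -0.0823
F cab -0.850400079429807 [-0.76  0.56 -1.4 ]
```

```bash

python3 -m handwheel '[[[0,0.05,-0.01,0,0,0,0],[0,0.1,-0.03,0,0,0,0],[0,0.15,-0.04,0,0,0,0],[0,0.2,-0.05,0,0,0,0],[0,0.2,-0.05,0,0,0,0]]]';sh f.sh|tail -1
python3 -m handwheel '[[[0,0.05,-0.01,0,0,0,0],[0,0.1,-0.03,0,0,0,0],[0,0.15,-0.04,0,0,0,0],[0,0.2,-0.05,0,0,0,0],[0,0.2,-0.05,0,0,0,0]]]';sh f.sh|tail -3
```

```text
time: 37.37
tool_pos: [0.5236, -0.1571, 0.1929]
eef_rot: [2.993, -0.293, 0.718]
ft_force: [-0.6, 0.4, -0.2]
opening: 0.0003
F cab -0.673926769378322 [-0.6   0.42 -0.24]
time: 37.78
tool_pos: [0.5252, -0.1577, 0.1928]
eef_rot: [2.993, -0.293, 0.717]
ft_force: [-4.9, 0.7, 2.0]
opening: -0.0001
tcp [ 0.5252 -0.1577  0.1928] cab -0.0456 -0.0826
tip [ 0.5314 -0.159   0.1803] cab -0.0393 -0.0827
F cab -4.96033001265369 [-4.93  0.65  2.03]
```

```bash

python3 -m handwheel '[[[0,0.05,-0.01,0,0,0,0],[0,0.1,-0.03,0,0,0,0],[0,0.15,-0.04,0,0,0,0],[0,0.15,-0.04,0,0,0,0],[0,0.15,-0.04,0,0,0,0]]]';sh f.sh|tail -3
```

```text
time: 38.2
tool_pos: [0.5267, -0.1583, 0.1928]
eef_rot: [2.993, -0.293, 0.717]
ft_force: [-5.0, -0.7, 1.5]
opening: 0.0002
tcp [ 0.5267 -0.1583  0.1928] cab -0.044 -0.0828
tip [ 0.533  -0.1596  0.1803] cab -0.0376 -0.0829
F cab -4.804792836922032 [-5.03 -0.67  1.49]
```

Buffer and latch resistance has begun (5 N). Continue 1 mm per call, reading the force each time.

```bash

python3 -m handwheel '[[[0,0.03,-0.01,0,0,0,0],[0,0.06,-0.02,0,0,0,0],[0,0.1,-0.02,0,0,0,0],[0,0.1,-0.02,0,0,0,0],[0,0.1,-0.02,0,0,0,0]]]';sh f.sh|tail -1
python3 -m handwheel '[[[0,0.03,-0.01,0,0,0,0],[0,0.06,-0.02,0,0,0,0],[0,0.1,-0.02,0,0,0,0],[0,0.1,-0.02,0,0,0,0],[0,0.1,-0.02,0,0,0,0]]]';sh f.sh|tail -1
python3 -m handwheel '[[[0,0.03,-0.01,0,0,0,0],[0,0.06,-0.02,0,0,0,0],[0,0.1,-0.02,0,0,0,0],[0,0.1,-0.02,0,0,0,0],[0,0.1,-0.02,0,0,0,0]]]';sh f.sh|tail -3
```

```text
time: 38.62
tool_pos: [0.5276, -0.1585, 0.1927]
eef_rot: [2.993, -0.293, 0.717]
ft_force: [-5.4, -1.8, 2.7]
opening: 0.0001
F cab -4.939900278542019 [-5.38 -1.77  2.7 ]
time: 39.03
tool_pos: [0.5285, -0.1587, 0.1927]
eef_rot: [2.993, -0.293, 0.716]
ft_force: [-5.3, -1.4, 2.4]
opening: 0.0004
F cab -4.924149908468676 [-5.29 -1.36  2.37]
time: 39.45
tool_pos: [0.5295, -0.159, 0.1926]
eef_rot: [2.993, -0.293, 0.716]
ft_force: [-5.9, -2.0, 2.1]
opening: -0.0
tcp [ 0.5295 -0.159   0.1926] cab -0.0412 -0.083
tip [ 0.5357 -0.1603  0.1801] cab -0.0348 -0.0831
F cab -5.348614473654911 [-5.85 -2.04  2.11]
```

```bash

python3 -m handwheel '[[[0,0.03,-0.01,0,0,0,0],[0,0.06,-0.02,0,0,0,0],[0,0.1,-0.02,0,0,0,0],[0,0.1,-0.02,0,0,0,0],[0,0.1,-0.02,0,0,0,0]]]';sh f.sh|tail -1
python3 -m handwheel '[[[0,0.03,-0.01,0,0,0,0],[0,0.06,-0.02,0,0,0,0],[0,0.1,-0.02,0,0,0,0],[0,0.1,-0.02,0,0,0,0],[0,0.1,-0.02,0,0,0,0]]]';sh f.sh|tail -1
python3 -m handwheel '[[[0,0.03,-0.01,0,0,0,0],[0,0.06,-0.02,0,0,0,0],[0,0.1,-0.02,0,0,0,0],[0,0.1,-0.02,0,0,0,0],[0,0.1,-0.02,0,0,0,0]]]';sh f.sh|tail -3
```

```text
time: 39.87
tool_pos: [0.5304, -0.1592, 0.1926]
eef_rot: [2.993, -0.293, 0.716]
ft_force: [-6.0, -2.3, 1.8]
opening: 0.0001
F cab -5.446253669240807 [-6.   -2.31  1.81]
time: 40.28
tool_pos: [0.5312, -0.1595, 0.1925]
eef_rot: [2.993, -0.293, 0.715]
ft_force: [-7.1, -1.6, 2.5]
opening: 0.0001
F cab -6.664588013571307 [-7.1  -1.55  2.54]
time: 40.7
tool_pos: [0.5319, -0.1598, 0.1925]
eef_rot: [2.993, -0.293, 0.714]
ft_force: [-8.5, -1.5, 3.9]
opening: 0.0001
tcp [ 0.5319 -0.1598  0.1925] cab -0.0386 -0.0833
tip [ 0.5381 -0.1611  0.18  ] cab -0.0323 -0.0834
F cab -8.06884254423047 [-8.52 -1.5   3.95]
```

```bash

python3 -m handwheel '[[[0,0.03,-0.01,0,0,0,0],[0,0.06,-0.02,0,0,0,0],[0,0.1,-0.02,0,0,0,0],[0,0.1,-0.02,0,0,0,0],[0,0.1,-0.02,0,0,0,0]]]';sh f.sh|tail -1
python3 -m handwheel '[[[0,0.03,-0.01,0,0,0,0],[0,0.06,-0.02,0,0,0,0],[0,0.1,-0.02,0,0,0,0],[0,0.1,-0.02,0,0,0,0],[0,0.1,-0.02,0,0,0,0]]]';sh f.sh|tail -3
```

```text
time: 41.12
tool_pos: [0.5327, -0.1601, 0.1925]
eef_rot: [2.993, -0.294, 0.714]
ft_force: [-9.8, -1.5, 4.8]
opening: -0.0002
F cab -9.314707989113652 [-9.78 -1.48  4.78]
time: 41.53
tool_pos: [0.5336, -0.1604, 0.1924]
eef_rot: [2.993, -0.294, 0.714]
ft_force: [-9.9, -1.4, 3.8]
opening: 0.0001
tcp [ 0.5336 -0.1604  0.1924] cab -0.0368 -0.0836
tip [ 0.5398 -0.1617  0.1799] cab -0.0305 -0.0837
F cab -9.493184624203652 [-9.95 -1.38  3.83]
```

```bash

python3 -m handwheel '[[[0,0.03,-0.01,0,0,0,0],[0,0.06,-0.02,0,0,0,0],[0,0.1,-0.02,0,0,0,0],[0,0.1,-0.02,0,0,0,0],[0,0.1,-0.02,0,0,0,0]]]';sh f.sh|tail -1
python3 -m handwheel '[[[0,0.02,0,0,0,0,0],[0,0.04,-0.01,0,0,0,0],[0,0.06,-0.01,0,0,0,0],[0,0.06,-0.01,0,0,0,0],[0,0.06,-0.01,0,0,0,0]]]';sh f.sh|tail -3
```

```text
time: 41.95
tool_pos: [0.5346, -0.1606, 0.1924]
eef_rot: [2.993, -0.293, 0.713]
ft_force: [-10.1, -2.3, 4.6]
opening: -0.0
F cab -9.440689073350335 [-10.08  -2.33   4.62]
time: 42.37
tool_pos: [0.5351, -0.1608, 0.1923]
eef_rot: [2.993, -0.294, 0.713]
ft_force: [-10.3, -2.8, 4.7]
opening: -0.0003
tcp [ 0.5351 -0.1608  0.1923] cab -0.0353 -0.0837
tip [ 0.5413 -0.1621  0.1798] cab -0.029 -0.0838
F cab -9.546460514731743 [-10.28  -2.79   4.68]
```

```bash

python3 -m handwheel '[[[0,0.02,0,0,0,0,0],[0,0.04,-0.01,0,0,0,0],[0,0.06,-0.01,0,0,0,0],[0,0.08,-0.02,0,0,0,0],[0,0.08,-0.02,0,0,0,0]]]';sh f.sh|tail -1
python3 -m handwheel '[[[0,0.02,0,0,0,0,0],[0,0.04,-0.01,0,0,0,0],[0,0.06,-0.01,0,0,0,0],[0,0.06,-0.01,0,0,0,0],[0,0.06,-0.01,0,0,0,0]]]';sh f.sh|tail -3
```

```text
time: 42.78
tool_pos: [0.5358, -0.161, 0.1923]
eef_rot: [2.992, -0.294, 0.713]
ft_force: [-10.7, -3.5, 5.0]
opening: -0.0001
F cab -9.843823813891262 [-10.71  -3.46   4.99]
time: 43.2
tool_pos: [0.5363, -0.1611, 0.1922]
eef_rot: [2.993, -0.294, 0.713]
ft_force: [-10.0, -3.2, 5.5]
opening: -0.0002
tcp [ 0.5363 -0.1611  0.1922] cab -0.0341 -0.0838
tip [ 0.5424 -0.1625  0.1798] cab -0.0278 -0.0839
F cab -9.178711992506075 [-9.99 -3.21  5.51]
```

```bash

python3 -m handwheel '[[[0,0.02,0,0,0,0,0],[0,0.04,-0.01,0,0,0,0],[0,0.06,-0.01,0,0,0,0],[0,0.06,-0.01,0,0,0,0],[0,0.06,-0.01,0,0,0,0]]]';sh f.sh|tail -3
```

```text
time: 43.62
tool_pos: [0.5365, -0.1613, 0.1922]
eef_rot: [2.993, -0.294, 0.712]
ft_force: [-13.8, -2.2, 6.2]
opening: -0.0
tcp [ 0.5365 -0.1613  0.1922] cab -0.0338 -0.0839
tip [ 0.5427 -0.1626  0.1797] cab -0.0275 -0.084
F cab -13.162749583158394 [-13.85  -2.19   6.17]
```

The force dipped (9.8 → 9.2 N) and then rose steeply, as if it snapped and the buffer is bottoming. I'll ease back to see whether the door follows (not latched) or stays.

```bash

python3 -m handwheel '[[[0,-0.04,0.01,0,0,0,0],[0,-0.08,0.02,0,0,0,0],[0,-0.12,0.03,0,0,0,0],[0,-0.15,0.03,0,0,0,0],[0,-0.15,0.03,0,0,0,0]]]';sh f.sh|tail -3
python3 -m handwheel '[[[0,-0.04,0.01,0,0,0,0],[0,-0.08,0.02,0,0,0,0],[0,-0.12,0.03,0,0,0,0],[0,-0.15,0.03,0,0,0,0],[0,-0.15,0.03,0,0,0,0]]]';sh f.sh|tail -3
```

```text
time: 44.03
tool_pos: [0.5357, -0.1607, 0.1922]
eef_rot: [2.993, -0.294, 0.713]
ft_force: [-9.4, -2.2, 3.9]
opening: -0.0003
tcp [ 0.5357 -0.1607  0.1922] cab -0.0347 -0.0835
tip [ 0.5419 -0.162   0.1797] cab -0.0284 -0.0836
F cab -8.760819359707558 [-9.37 -2.22  3.94]
time: 44.45
tool_pos: [0.5344, -0.1602, 0.1922]
eef_rot: [2.993, -0.293, 0.714]
ft_force: [-8.3, -2.1, 2.3]
opening: -0.0004
tcp [ 0.5344 -0.1602  0.1922] cab -0.0361 -0.0833
tip [ 0.5406 -0.1615  0.1797] cab -0.0298 -0.0834
F cab -7.733514809392444 [-8.29 -2.06  2.28]
```

The force only fell to 7.7 N over 2.3 mm of retreat, so the door is following and hasn't latched. Press in again, in finer steps, below 20 N.

```bash

python3 -m handwheel '[[[0,0.06,-0.01,0,0,0,0],[0,0.12,-0.02,0,0,0,0],[0,0.18,-0.04,0,0,0,0],[0,0.24,-0.05,0,0,0,0],[0,0.28,-0.05,0,0,0,0]]]';sh f.sh|tail -3
python3 -m handwheel '[[[0,0.01,0,0,0,0,0],[0,0.02,0,0,0,0,0],[0,0.03,-0.01,0,0,0,0],[0,0.03,-0.01,0,0,0,0],[0,0.03,-0.01,0,0,0,0]]]';sh f.sh|tail -3
```

```text
time: 44.87
tool_pos: [0.5365, -0.161, 0.1921]
eef_rot: [2.993, -0.294, 0.712]
ft_force: [-13.1, -1.3, 7.0]
opening: 0.0003
tcp [ 0.5365 -0.161   0.1921] cab -0.0339 -0.0836
tip [ 0.5427 -0.1623  0.1796] cab -0.0276 -0.0837
F cab -12.621495077936489 [-13.12  -1.32   7.  ]
time: 45.28
tool_pos: [0.5366, -0.1611, 0.1921]
eef_rot: [2.993, -0.294, 0.712]
ft_force: [-12.6, -2.0, 6.9]
opening: 0.0001
tcp [ 0.5366 -0.1611  0.1921] cab -0.0338 -0.0837
tip [ 0.5427 -0.1624  0.1796] cab -0.0275 -0.0838
F cab -12.003449350616672 [-12.62  -1.96   6.89]
```

Look at where the door and gripper stand before pressing harder.

```bash

python3 - <<'E'
from rig import optics
import cv2,numpy as np
for n in ("wrist","side","scene"): cv2.imwrite(f"pics/{n}16.png",optics.snapshot(n)[:,:,::-1])
a=[cv2.imread(f"pics/{n}16.png") for n in ("wrist","side")]
a=[cv2.resize(a[0],(440,330)),cv2.resize(a[1][150:290,260:400],(330,330))]
cv2.imwrite("pics/c28.png",np.hstack(a))
a=cv2.imread("pics/scene16.png")[145:305,140:310]; cv2.imwrite("pics/c29.png",cv2.resize(a,None,fx=3.6,fy=3.6,interpolation=cv2.INTER_CUBIC))
E
```

```text
(no output)
```

View pics/c28.png

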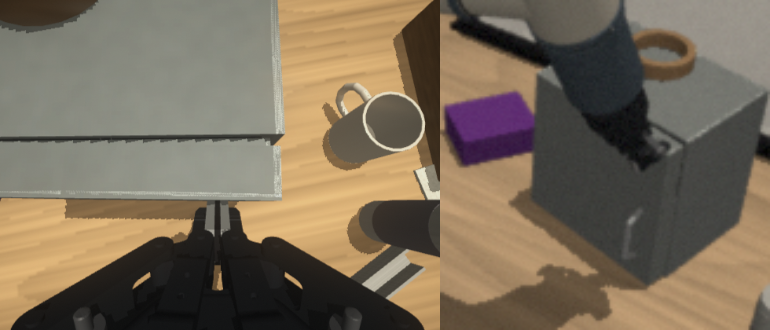

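View pics/c29.png

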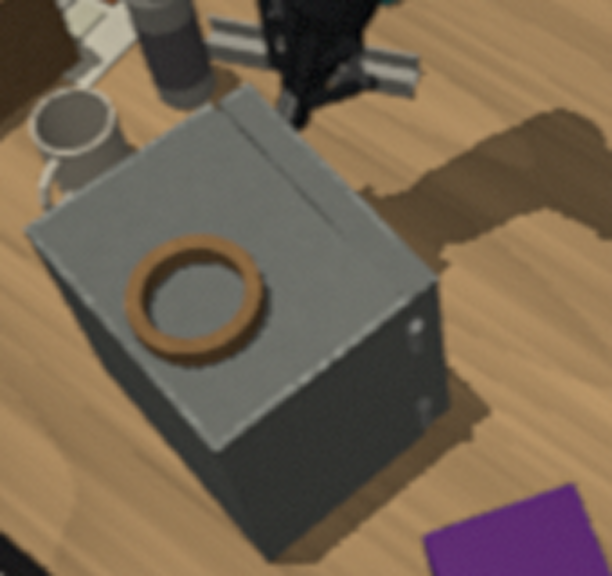

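Door now nearly parallel to the shell, and the gripper touches only the door face. Keep pressing in 0.3–0.4 mm steps.

```bash

python3 -m handwheel '[[[0,0.01,0,0,0,0,0],[0,0.02,0,0,0,0,0],[0,0.03,-0.01,0,0,0,0],[0,0.04,-0.01,0,0,0,0],[0,0.04,-0.01,0,0,0,0]]]';sh f.sh|tail -3
python3 -m handwheel '[[[0,0.01,0,0,0,0,0],[0,0.02,0,0,0,0,0],[0,0.03,-0.01,0,0,0,0],[0,0.03,-0.01,0,0,0,0],[0,0.03,-0.01,0,0,0,0]]]';sh f.sh|tail -3
```

```text
time: 45.85
tool_pos: [0.5371, -0.1612, 0.1921]
eef_rot: [2.993, -0.294, 0.712]
ft_force: [-12.0, -1.1, 5.7]
opening: 0.0001
tcp [ 0.5371 -0.1612  0.1921] cab -0.0332 -0.0837
tip [ 0.5433 -0.1626  0.1796] cab -0.0269 -0.0838
F cab -11.576110571217164 [-12.01  -1.07   5.7 ]
time: 46.27
tool_pos: [0.5375, -0.1614, 0.1921]
eef_rot: [2.993, -0.294, 0.712]
ft_force: [-11.1, -1.8, 5.5]
opening: 0.0
tcp [ 0.5375 -0.1614  0.1921] cab -0.0328 -0.0838
tip [ 0.5437 -0.1627  0.1796] cab -0.0265 -0.0839
F cab -10.548740565430428 [-11.11  -1.82   5.54]
```

```bash

python3 -m handwheel '[[[0,0.01,0,0,0,0,0],[0,0.02,0,0,0,0,0],[0,0.03,-0.01,0,0,0,0],[0,0.05,-0.01,0,0,0,0],[0,0.05,-0.01,0,0,0,0]]]';sh f.sh|tail -3
python3 -m handwheel '[[[0,0.01,0,0,0,0,0],[0,0.02,0,0,0,0,0],[0,0.03,-0.01,0,0,0,0],[0,0.04,-0.01,0,0,0,0],[0,0.04,-0.01,0,0,0,0]]]';sh f.sh|tail -3
```

```text
time: 46.68
tool_pos: [0.5381, -0.1615, 0.1921]
eef_rot: [2.993, -0.294, 0.712]
ft_force: [-9.5, -3.3, 4.9]
opening: -0.0001
tcp [ 0.5381 -0.1615  0.1921] cab -0.0322 -0.0838
tip [ 0.5443 -0.1628  0.1796] cab -0.0259 -0.0839
F cab -8.669683604790176 [-9.48 -3.26  4.95]
time: 47.1
tool_pos: [0.5391, -0.1613, 0.1921]
eef_rot: [2.993, -0.293, 0.714]
ft_force: [-6.4, -2.9, 1.8]
opening: -0.0
tcp [ 0.5391 -0.1613  0.1921] cab -0.0312 -0.0834
tip [ 0.5453 -0.1626  0.1796] cab -0.0249 -0.0835
F cab -5.764589868478883 [-6.44 -2.87  1.82]
```

The force dropped by 2.9 N with a 1 mm jump forward, consistent with the snap. Ease back to test.

```bash

python3 -m handwheel '[[[0,-0.03,0.01,0,0,0,0],[0,-0.06,0.01,0,0,0,0],[0,-0.1,0.02,0,0,0,0],[0,-0.1,0.02,0,0,0,0],[0,-0.1,0.02,0,0,0,0]]]';sh f.sh|tail -3
python3 -m handwheel '[[[0,-0.03,0.01,0,0,0,0],[0,-0.06,0.01,0,0,0,0],[0,-0.1,0.02,0,0,0,0],[0,-0.1,0.02,0,0,0,0],[0,-0.1,0.02,0,0,0,0]]]';sh f.sh|tail -3
```

```text
time: 47.52
tool_pos: [0.5392, -0.1604, 0.1925]
eef_rot: [2.993, -0.292, 0.717]
ft_force: [-2.6, -0.5, -1.3]
opening: 0.0003
tcp [ 0.5392 -0.1604  0.1925] cab -0.0314 -0.0825
tip [ 0.5454 -0.1617  0.18  ] cab -0.025 -0.0826
F cab -2.500286706635399 [-2.64 -0.46 -1.31]
time: 47.93
tool_pos: [0.5391, -0.1602, 0.1937]
eef_rot: [2.993, -0.292, 0.721]
ft_force: [-0.0, 0.8, 0.5]
opening: -0.0002
tcp [ 0.5391 -0.1602  0.1937] cab -0.0315 -0.0823
tip [ 0.5453 -0.1614  0.1812] cab -0.0251 -0.0824
F cab -0.16309783641325523 [-0.    0.82  0.48]
```

The force fell to zero within a fraction of a millimetre, so the door stays put on its own. Withdraw and check by camera.

```bash

python3 -m handwheel '[[[0,-0.3,0.06,0,0,0,0],[0,-0.8,0.16,0,0,0,0],[0,-1.8,0.35,0,0,0,0],[0,-3,0.6,0.5,0,0,0],[0,-4.5,0.9,1.5,0,0,0]]]'
python3 -m handwheel '[[[0,-1.5,0.3,2,0,0,0],[0,-3,0.6,4,0,0,0],[0,-4,0.8,6,0,0,0],[0,-5,1,8,0,0,0],[0,-5,1,10,0,0,0]]]'
python3 - <<'E'
from rig import optics
import cv2,numpy as np
for n in ("wrist","side","scene"): cv2.imwrite(f"pics/{n}17.png",optics.snapshot(n)[:,:,::-1])
a=[cv2.imread(f"pics/{n}17.png") for n in ("wrist","side")]
a=[cv2.resize(a[0],(400,300)),cv2.resize(a[1],(400,300))]
b=[cv2.imread("pics/scene17.png")[145:305,140:310],cv2.imread("pics/side17.png")[150:290,260:400]]
b=[cv2.resize(b[0],(319,300)),cv2.resize(b[1],(300,300))]
b=np.hstack(b);b=np.hstack([b,np.zeros((300,800-b.shape[1],3),'uint8')])
cv2.imwrite("pics/c30.png",np.vstack([np.hstack(a),b]))
E
```

```text
time: 48.35
tool_pos: [0.4916, -0.1512, 0.2066]
eef_rot: [2.994, -0.293, 0.714]
ft_force: [0.1, -0.1, 1.0]
opening: -0.0
time: 48.77
tool_pos: [0.441, -0.1412, 0.3094]
eef_rot: [2.993, -0.293, 0.721]
ft_force: [-0.2, -0.1, -0.1]
opening: -0.0
```

View pics/c30.png

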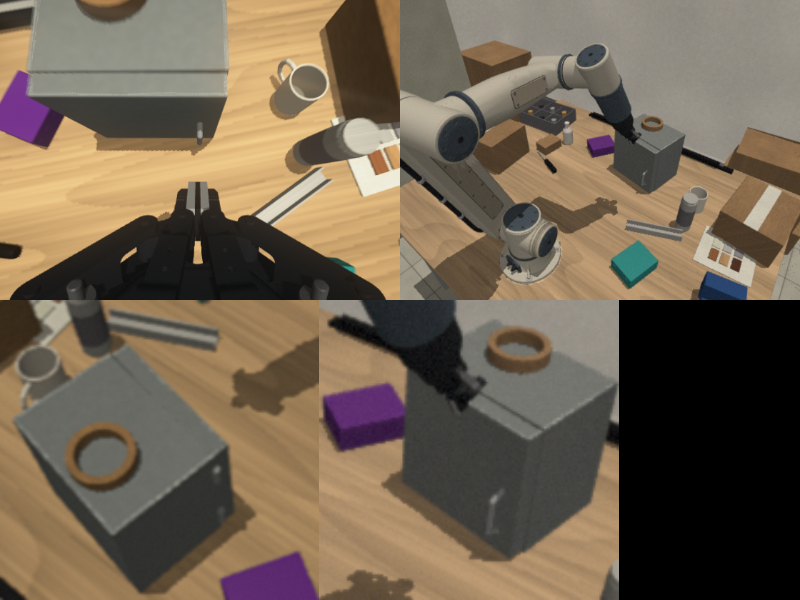

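The door is shut and parallel to the shell, with the gripper well away and the bystanders where they were. Hand in.

```bash
python3 -c "
from rig import job; print(job.hand_in())"
```

```text
the job is handed in; nothing more can be done
None
```

The case is home on its stop, the door is latched shut, and I handed the job in at about 49 s of the 72 s allowed. No verdict is reported.

- **Case:** I pushed it home with the shut fingertips while the door stood wide open, about 1 rad. It slid at about 2–3 N. At the stop it held 9.9 N along the push (about 11.6 N in total) without moving. The wrist picture then showed its front flush with the other case.
- **Door:** I swung it slowly and pressed in small steps; the highest total force I read was about 15 N. Near the end the force fell by 2.9 N with a 1 mm jump forward. On easing back it dropped to zero while the door stayed put. The last pictures show it shut, with nothing touching it and the bystanders in place.

**Things that disagreed:**
- **Fingertips:** they behaved about 2 cm shorter than I had taken from the description. The first approach passed just over the case without touching it.
- **First contact at the stop:** the gripper's knuckles were level with the cabinet's front lip, so I could not tell lip from stop. I repeated the push with a flatter tool, and the case front came out within about 0.5 mm of the first reading.
- **Cabinet position:** the wrist camera put the cabinet front about 5 mm deeper than the scene and side cameras did. I relied on force rather than that figure.
- **First press on the door:** I read an early force rise as the snap, but the door followed when I eased back, so I pressed again until it latched.

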